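# Clear the bead bath's lid and stir the beads

## Task

The dry bead bath needs its beads stirred, but somebody has left sample bottles on its lid: first take every bottle off and stand it upright in the white tray, then swing the lid open past upright. Take the stirring rod from its stand and stir the beads with it until every one has clearly been shifted from where it lay; keep all beads in the pan. Finally stand the rod back in its stand and shut the lid, without knocking over any bottle or disturbing the amber bottle that stands behind the stand.

Things in the scene. Friction and masses are not known exactly. Their poses are not given: they have to be found in the camera images.
- bath: dry bead bath, fixed to the bench: white housing 140 (x) x 170 (y) x 88 mm high with an aluminium deck, a dial and a small display on its front (-x) side; origin under the centre of the housing, z up. A round steel pan is sunk in its middle: inner radius 58 mm, floor 33 mm and rim 88 mm above the bench. Its lid is hinged along the left (+y) side
- lid (a joint): angle of the bath's lid about its hinge, rad: 0 = shut flat on the housing, 1.57 = upright, end stop at 2.0 (leaning back to the left). Flat plate 140 x 170 x 9 mm, 0.3 kg, its top 96.7 mm above the bench when shut; the hinge is stiff and the lid stays at any angle; moving it takes about 4 N at the handle
- lid_hinge (a point): middle of the hinge axis, which runs along the bath's x, on its left (+y) side 93 mm above the bench
- lid_handle (a point): middle of the lid's handle: a round black bar, 10 mm thick and 86 mm long between its posts, parallel to the bath's x, 45 mm clear outside the lid's right (-y) edge, on a radius of 219 mm from the hinge axis. The bar's direction does not change as the lid turns, so it can be pinched from above (fingers closing across it) at every lid angle, and it can turn between the fingers
- tray: white open tray, fixed to the bench: 100 (x) x 210 (y) mm outside, walls 4 mm thick and 22 mm high, floor 4 mm; origin under its centre
- rod_stand: loose stand of the stirring rod, 0.7 kg: round dark foot 72 mm across and 12 mm high with an upright steel tube in its middle up to z = 80 mm; the tube's bore is 15 mm wide, its mouth flares to about 27 mm, and its bottom, on which the rod's tip rests, lies 15 mm above the underside of the foot; origin under the centre of the foot
- rod: stirring rod, 160 mm long, 0.07 kg: steel shaft 10 mm thick, black square handle 16 x 16 mm (sides along the rod's own x and y) on its upper 68 mm; at the start it stands nearly upright in its stand; origin at its lower tip, z along it towards the handle
- rod_grip (a point): middle of the rod's handle, 135 mm above the tip (25 mm below the upper end): the place to grip
- vial_0: glass sample vial, 25 mm across, 54 mm high, white cap; standing on the lid at the start (or absent); origin in the middle of its underside, z up along it
- vial_1: glass sample vial, 25 mm across, 54 mm high, black cap; standing on the lid at the start (or absent); origin in the middle of its underside, z up along it
- dropper_0: white dropper bottle, 33 mm across, 70 mm high, blue cap; standing on the lid at the start (or absent); origin in the middle of its underside, z up along it
- dropper_1: amber dropper bottle, 33 mm across, 70 mm high, black cap; standing on the lid at the start (or absent); origin in the middle of its underside, z up along it
- bead0_center (a point): centre of one of the ten loose beads in the pan: pill-shaped, aluminium, 22 mm across, 14 mm thick, 12 g
- bead1_center (a point): centre of one of the ten loose beads in the pan: pill-shaped, aluminium, 22 mm across, 14 mm thick, 12 g
- bead2_center (a point): centre of one of the ten loose beads in the pan: pill-shaped, aluminium, 22 mm across, 14 mm thick, 12 g
- bead3_center (a point): centre of one of the ten loose beads in the pan: pill-shaped, aluminium, 22 mm across, 14 mm thick, 12 g
- bead4_center (a point): centre of one of the ten loose beads in the pan: pill-shaped, aluminium, 22 mm across, 14 mm thick, 12 g
- bead5_center (a point): centre of one of the ten loose beads in the pan: pill-shaped, aluminium, 22 mm across, 14 mm thick, 12 g
- bead6_center (a point): centre of one of the ten loose beads in the pan: pill-shaped, aluminium, 22 mm across, 14 mm thick, 12 g
- bead7_center (a point): centre of one of the ten loose beads in the pan: pill-shaped, aluminium, 22 mm across, 14 mm thick, 12 g
- bead8_center (a point): centre of one of the ten loose beads in the pan: pill-shaped, aluminium, 22 mm across, 14 mm thick, 12 g
- bead9_center (a point): centre of one of the ten loose beads in the pan: pill-shaped, aluminium, 22 mm across, 14 mm thick, 12 g
- amber_bottle: amber reagent bottle, 52 mm across, 114 mm high, a bystander behind the rod stand; origin under its centre
Things that resemble listed ones, but are neither listed nor needed, are in the scene too. What is shaped like the rod but red is not meant.

How it is judged (in metres and radians):
On the way, in this order (a step that is already met when the one before it is completed fails the run):
1. all bottles that stood on the lid stand upright in the white tray, let go (x of vial_0 in the frame of tray between -0.043 and 0.043 m and y of vial_0 in the frame of tray between -0.098 and 0.098 m and z of each of vial_0, vial_1, dropper_0, dropper_1 in the frame of tray below 0.012 m and angle between each of vial_0, vial_1, dropper_0, dropper_1's own z axis and vertical below 0.2 rad and contact force between the fingers and vial_0 below 0.1 N and linear speed of each of vial_0, vial_1, dropper_0, dropper_1 below 0.02 m/s and x of vial_1 in the frame of tray between -0.043 and 0.043 m and y of vial_1 in the frame of tray between -0.098 and 0.098 m and contact force between the fingers and vial_1 below 0.1 N and x of dropper_0 in the frame of tray between -0.043 and 0.043 m and y of dropper_0 in the frame of tray between -0.098 and 0.098 m and contact force between the fingers and dropper_0 below 0.1 N and x of dropper_1 in the frame of tray between -0.043 and 0.043 m and y of dropper_1 in the frame of tray between -0.098 and 0.098 m and contact force between the fingers and dropper_1 below 0.1 N), for 0.2 s.
2. the lid is open past upright (more than 1.6 rad) (value of joint lid above 1.6 rad), for 0.2 s.
3. with the rod's tip down in the pan, every bead is more than 12 mm from where it lay at the start, all at one moment (distance of each of bead0_center, bead1_center, bead2_center, bead3_center, bead4_center, bead5_center, bead6_center, bead7_center, bead8_center, bead9_center from where it was at the start of the episode above 0.012 m and horizontal distance between rod and bath below 0.058 m and z of rod in the frame of bath below 0.063 m).
At the end, for the whole second after the job is handed in: Every bottle that was on the lid stands upright (within 0.2 rad) on the tray's floor; all ten beads lie in the pan; the rod stands in its stand, its tip within 10 mm of the bottom of the bore; the lid is shut (under 0.06 rad); everything is let go and at rest (all of step 1 and horizontal distance between each of bead0_center, bead1_center, bead2_center, bead3_center, bead4_center, bead5_center, bead6_center, bead7_center, bead8_center, bead9_center and bath below 0.055 m and z of each of bead0_center, bead1_center, bead2_center, bead3_center, bead4_center, bead5_center, bead6_center, bead7_center, bead8_center, bead9_center in the frame of bath below 0.078 m and value of joint lid below 0.06 rad and horizontal distance between rod and rod_stand below 0.008 m and z of rod in the frame of rod_stand below 0.025 m and angle between rod's own z axis and vertical below 0.2 rad and angle between rod_stand's own z axis and vertical below 0.1 rad and linear speed of rod below 0.02 m/s and contact force between the fingers and rod below 0.1 N); the robot touches nothing.
It fails at once if a bottle from the lid is knocked over (angle between any of vial_0, vial_1, dropper_0, dropper_1's own z axis and vertical above 0.7 rad).
It fails at once if a bead leaves the bath (horizontal distance between any of bead0_center, bead1_center, bead2_center, bead3_center, bead4_center, bead5_center, bead6_center, bead7_center, bead8_center, bead9_center and bath above 0.075 m).
It fails at once if the amber bottle at the right is disturbed (moved more than 30 mm) (distance of amber_bottle from where it was at the start of the episode above 0.03 m).
Of vial_0, vial_1, dropper_0, dropper_1 only 2 to 4 are there at a start; the rules pass over those that are not, and their reading is None.
At some moment in a run one of rod_stand may be knocked a few centimetres aside while the robot is not near it.
It also fails if it takes over 210 s, if anything falls off the work surface, if the arm or the gripper's body presses on something with over 40 N, if the wrist force passes 120 N, or if a joint passes its speed limit or range.

## Robot

A 6-joint arm with a two-finger parallel gripper is mounted at the origin on a cart in front of the work surface, level with it; the furniture and walls round the work are solid. World frame = base frame: x ahead of the robot, y to its left, z up, the work surface at z = 0. Lengths are in m, angles in degrees, forces in N, time in s.
With the tool pointing down it reaches from about 0.375 to 0.9 m from the base axis. Payload 3.1 kg.
Tool frame: the origin (TCP) lies midway between the tips of the shut fingers; the grasp point (between the pads) lies 19 mm behind it (bot.hold_point_z is the distance from the TCP to the grasp point, in m); z points along the fingers, y is the line along which they close (so a half turn about z gives the same grasp; the last joint's range is limited). The gripper opens to 87 mm and grips with 3 to 60 N. Pads are 19 mm wide; open, the fingers measure 117 mm over their backs; the gripper's body (75 mm by 190 mm) begins 51 mm behind the grasp point.
Start: joints at [64.2, 30.224, 82.088, -0, 67.689, -10.227], TCP at [0.168, 0.602, 0.223] pointing down, gripper open.
Joint ranges: [-176.69, 176.69], [-43.24, 126.21], [12.49, 139.97], [-82, 262], [0, 151.66], [-163.58, 163.58]. Speed limits (degrees/s): [159.86, 159.86, 180, 180, 180, 180].

## Interface

Orientations are given as a 3x3 rotation matrix whose columns are the frame's x, y, z axes.
In Python, from rig import read_state, optics, order, bot gives the robot as it stands.
- The arm moves only by the tool drive_tool, never from a script. Its argument "steps" is a list of rows, each a list of 7 numbers: the finger opening in mm, from 0 to 87, then the shift along the tool's x, y, z normalised to -1 to 1, where 1 is 0.12 m, then the turn, a rotation vector about the tool's x, y, z normalised to -1 to 1, where 1 is 1.5 rad. In form: [[jaw, tx, ty, tz, ax, ay, az], ...]. A call has 1 to 8 rows; each row is the pose to reach, as a shift and turn from the pose commanded when the call began, along the tool's axes at that moment; what a row does not reach only later rows make up. A row lasts 1/10 s, in which the tool goes at most 50 mm and 8.59 degrees, less where a joint would pass 70% of its speed; a pose out of reach is approached as far as the arm can. A call with a number of a shift or a turn outside -1 to 1 is refused whole. A call with a gripper value outside its range is refused whole. The fingers move at their own pace and stop on an object; the grip force is fixed at half the most. Time passes only in rows, so rows that repeat a pose let the fingers close. It gives the time, the measured TCP pose, the force, the opening and the grip force at its end, in the units of the state.
- read_state(): the state, without advancing time (a new reading comes with each control period).
- optics.capture(name): name is "scene" or "side" or "wrist"; returns a dict with "color" (384x512x3 uint8, blue, green, red), "range_z" (384x512 float32, m along the optical axis (not along the pixel's ray), 0 where there is no reading), "fx", "fy", "cx", "cy" (pixels), "rvec" (rotation vector, rad) and "tvec" (3), from world to camera coordinates, as OpenCV has them. Camera axes: x right, y down, z forward; pixel columns grow to the right and rows downward; lengths in m; the calibration is good to about 2 mm. A picture is of the moment at which its call begins.
- order.hand_in(): hands the job in; it is judged then, once.
The state is a dict: "time_s": time; "joint_positions": joint angles; "qvel": joint speeds; "tau": joint torques, N m; "position": TCP position; "tcp_rot": TCP orientation; "force": force on the tool from outside, world axes, zero at the start; "moment": the same for the moment, N m; "opening": opening from 0.0 (shut) to 1.0 (fully open); "grasp_force": force on a finger pad.
Only numpy, scipy, OpenCV 4.12 (cv2) and the standard library are available. Lean on these libraries where they do the work, as an engineer would, in place of code of your own. Each camera call takes 0.05 s, during which the arm holds its last target. There are 200 camera calls.

## Working session

There is one attempt and no reset: what is moved stays moved. The work goes in short steps, Python scripts to look and compute and a tool call to move; the robot and the scene stay as the last step left them, time stands still between calls to the robot, and variables do not carry over. Pictures are saved under pics/ and viewed, at most 14 in all, crops included, and the job is handed in when it is done.

Besides the shell and the picture viewer there is one more tool, called after ">>>" as name([rows], argument=value, ...), one row to a line, values as JSON. drive_tool: Moves the arm, as the interface text tells. Scaled input: -1 to 1 covers 0.12 m each way for a shift and 1.5 rad each way for a turn. Its arguments: {"type":"object","properties":{"steps":{"type":"array"}},"required":["steps"]}

```bash
ls; mkdir -p pics; cat > h.py <<'E'
import numpy as np, cv2
from rig import read_state, optics, order, bot
def cap(n):
    c=optics.capture(n); c['R']=cv2.Rodrigues(np.array(c['rvec'],float))[0]; c['t']=np.array(c['tvec'],float).ravel(); return c
def cloud(c):
    z=c['range_z']; v,u=np.mgrid[:z.shape[0],:z.shape[1]]
    P=np.stack([(u-c['cx'])/c['fx']*z,(v-c['cy'])/c['fy']*z,z],-1)
    W=(P-c['t'])@c['R']; W[z<=0]=np.nan; return W
def ray(c,u,v,h):
    o=-c['R'].T@c['t']; d=c['R'].T@np.array([(u-c['cx'])/c['fx'],(v-c['cy'])/c['fy'],1]); return o+d*(h-o[2])/d[2]
def proj(c,p):
    q=c['R']@np.array(p)+c['t']; return q[0]/q[2]*c['fx']+c['cx'],q[1]/q[2]*c['fy']+c['cy']
def shift(target,s=None):
    """tool-axis shift in units of .12 m to a TCP target"""
    s=s or read_state(); return np.round(np.array(s['tcp_rot']).T@(np.array(target)-s['position'])/.12,3)
E
python3 - <<'E'
from h import *
for n in ('scene','side'):
    c=cap(n); np.savez('c_'+n,**c); cv2.imwrite(f'pics/{n}0.png',c['color']); print(n,c['fx'],-c['R'].T@c['t'])
s=read_state(); print(s['position'],s['tcp_rot'],s['time_s'],bot.hold_point_z)
E
```

```text
pics
scene 357.9381795321361 [-0.24990125 -0.49915507  0.55173107]
side 433.67532950312227 [0.34293265 1.02355324 0.55917443]
[0.16745494 0.6014497  0.22167374] [[-9.63305388e-01  2.68406450e-01 -8.40219752e-04]
 [ 2.68407563e-01  9.63303784e-01 -1.78861696e-03]
 [ 3.29310538e-04 -1.94850569e-03 -9.99998047e-01]] 0.1 0.0187
```

View pics/scene0.png

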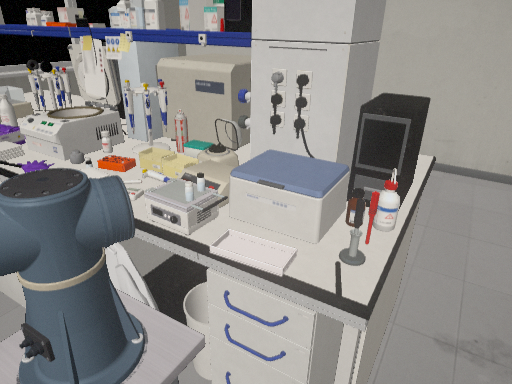

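View pics/side0.png

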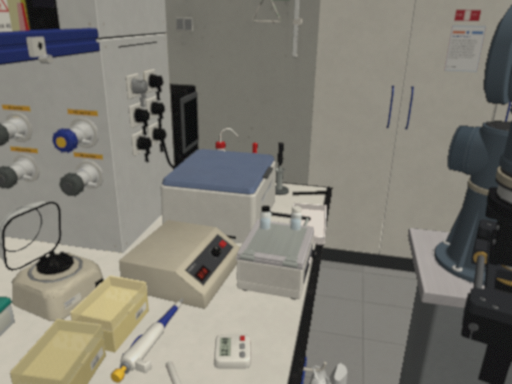

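```bash
python3 - <<'E'
from h import *
c=dict(np.load('c_scene.npz')); W=cloud(c)
def at(u,v): print((u,v),np.round(W[v,u],3))
for p in [(189,183),(201,177),(188,195),(200,190),(180,205),(183,180),(230,182),(150,203),(197,215),(213,240),(240,263),(293,268),(258,250),(220,237),(352,258),(357,195),(358,205),(356,240),(373,210),(290,165),(233,190),(305,235),(339,275),(205,225),(350,215)]: at(*p)
im=c['color'][150:250,130:260]; a=cv2.resize(im,None,fx=5,fy=5,interpolation=cv2.INTER_CUBIC)
cv2.imwrite('pics/cr1.png',a)
im=c['color'][165:300,300:420]; b=cv2.resize(im,None,fx=4.4,fy=4.4,interpolation=cv2.INTER_CUBIC)
cv2.imwrite('pics/cr2.png',b)
E
```

```text
(189, 183) [0.437 0.116 0.151]
(201, 177) [0.505 0.129 0.142]
(188, 195) [0.432 0.119 0.116]
(200, 190) [0.5   0.131 0.102]
(180, 205) [0.403 0.124 0.096]
(183, 180) [0.536 0.229 0.098]
(230, 182) [0.551 0.058 0.127]
(150, 203) [0.406 0.246 0.067]
(197, 215) [0.441 0.097 0.055]
(213, 240) [ 0.43   0.035 -0.003]
(240, 263) [ 0.378 -0.09   0.   ]
(293, 268) [ 0.433 -0.213 -0.001]
(258, 250) [ 0.448 -0.102  0.004]
(220, 237) [0.426 0.007 0.019]
(352, 258) [ 0.537 -0.33   0.011]
(357, 195) [ 0.72  -0.276  0.104]
(358, 205) [ 0.546 -0.322  0.159]
(356, 240) [ 0.546 -0.331  0.062]
(373, 210) [ 0.637 -0.343  0.11 ]
(290, 165) [ 0.691 -0.069  0.163]
(233, 190) [0.549 0.046 0.104]
(305, 235) [ 0.548 -0.193  0.029]
(339, 275) [ 0.451 -0.325  0.012]
(205, 225) [ 0.481  0.103 -0.001]
(350, 215) [ 0.713 -0.266  0.037]
```

View pics/cr1.png

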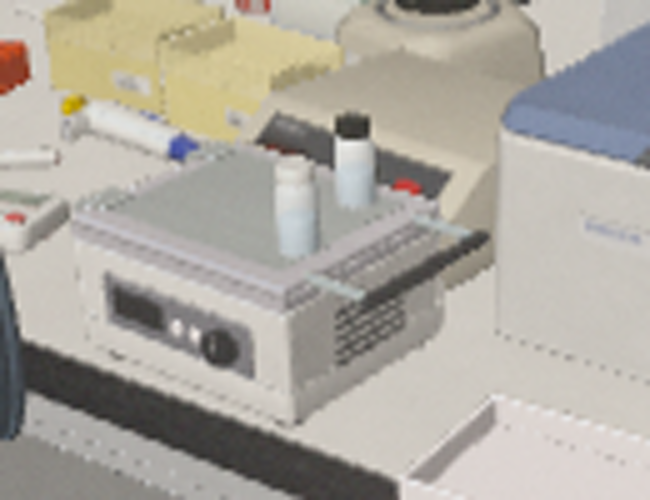

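View pics/cr2.png

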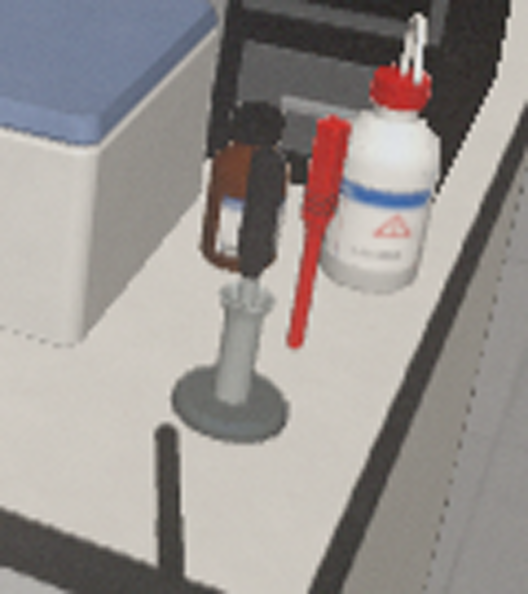

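```bash
cat >> h.py <<'E'
def circ(P):
    """circle fit xy"""
    A=np.c_[2*P[:,:2],np.ones(len(P))]; s=np.linalg.lstsq(A,(P[:,:2]**2).sum(1),rcond=None)[0]
    return s[:2],np.sqrt(s[2]+s[0]**2+s[1]**2)
E
python3 - <<'E'
from h import *
for n in ('scene','side'):
    c=dict(np.load(f'c_{n}.npz')); W=cloud(c); X,Y,Z=W[...,0],W[...,1],W[...,2]
    print(n)
    def box(a,b,cc,d,e,f): return W[(X>a)&(X<b)&(Y>cc)&(Y<d)&(Z>e)&(Z<f)]
    P=box(.38,.6,.05,.35,.091,.101)
    print('lid',len(P),np.round(P.min(0),3),np.round(P.max(0),3)); print(np.round(cv2.minAreaRect(P[:,:2].astype('f4')*1000),1), np.median(P[:,2]))
    P=box(.36,.6,-.24,.05,.016,.026); print('tray rim',len(P),np.round(cv2.minAreaRect(P[:,:2].astype('f4')*1000),1) if len(P) else 0)
    for nm,(x,y) in dict(w=(.44,.12),b=(.51,.13)).items():
        for e,f in ((.105,.135),(.14,.148),(.149,.156)):
            P=box(x-.03,x+.03,y-.03,y+.03,e,f)
            if len(P)>6: print(nm,e,len(P),circ(P),np.round(P.mean(0),3))
    for e,f in ((.002,.0135),(.02,.07),(.09,.11),(.11,.13),(.13,.15),(.15,.17),(.17,.18)):
        P=box(.48,.6,-.4,-.27,e,f)
        if len(P)>5: print('stand',e,len(P),np.round(P.mean(0),3),circ(P),np.round(P.min(0),3),np.round(P.max(0),3))
    P=box(.66,.8,-.33,-.2,.02,.12); print('amber',len(P),np.round(np.nanmean(P,0),3))
    P=box(.5,.95,-.25,.06,.12,.2); print('blue',np.round(P.min(0),3),np.round(P.max(0),3))
    P=box(.53,.8,.0,.4,.03,.2); print('beige',np.round(P.min(0),3),np.round(P.max(0),3))
    g=c['color'].max(-1); dk=(g<70)
    P=W[dk&(X>.38)&(X<.6)&(Y>.0)&(Y<.1)&(Z>.07)&(Z<.11)]; print('handle',len(P),np.round(P.mean(0),3) if len(P) else 0, np.round(P.min(0),3) if len(P) else 0,np.round(P.max(0),3) if len(P) else 0)
E
```

```text
scene
lid 1166 [0.398 0.05  0.091] [0.555 0.278 0.101]Traceback (most recent call last):
  File "<stdin>", line 7, in <module>
    return _wrapfunc(a, 'round', decimals=decimals, out=out)
    return _wrapit(obj, method, *args, **kwds)
    conv = _array_converter(obj)
ValueError: setting an array element with a sequence. The requested array has an inhomogeneous shape after 1 dimensions. The detected shape was (3,) + inhomogeneous part.
```

```bash
cat > m.py <<'E'
from h import *
np.set_printoptions(suppress=True,precision=4)
R=lambda P:[np.round(v,1) for v in cv2.minAreaRect(P[:,:2].astype('f4')*1000)] if len(P)>5 else 0
for n in ('scene','side'):
    c=dict(np.load(f'c_{n}.npz')); W=cloud(c); X,Y,Z=W[...,0],W[...,1],W[...,2]
    print(n)
    def box(a,b,cc,d,e,f): return W[(X>a)&(X<b)&(Y>cc)&(Y<d)&(Z>e)&(Z<f)]
    P=box(.36,.56,.085,.29,.094,.1)
    print('lid',len(P),R(P), np.median(P[:,2]))
    P=box(.36,.54,-.24,.03,.018,.026); print('tray rim',len(P),R(P))
    P=box(.36,.54,-.24,.03,.003,.03); print('tray all',len(P),R(P))
    for nm,(x,y) in dict(w=(.44,.12),b=(.51,.13)).items():
        for e,f in ((.105,.135),(.14,.148),(.149,.156)):
            P=box(x-.03,x+.03,y-.03,y+.03,e,f)
            if len(P)>6: print(nm,e,len(P),*circ(P),P.mean(0))
    for e,f in ((.002,.0135),(.02,.07),(.09,.11),(.11,.13),(.13,.15),(.15,.17),(.17,.18)):
        P=box(.48,.6,-.4,-.27,e,f)
        if len(P)>5: print('stand',e,len(P),P.mean(0),*circ(P),P.min(0),P.max(0))
    for k,b in dict(amber=(.66,.8,-.33,-.2,.02,.12),blue=(.5,.95,-.25,.06,.12,.2),beige=(.53,.8,.0,.4,.03,.2)).items():
        P=box(*b)
        if len(P): print(k,len(P),P.mean(0),P.min(0),P.max(0))
    dk=c['color'].max(-1)<70
    P=W[dk&(X>.38)&(X<.6)&(Y>.0)&(Y<.1)&(Z>.07)&(Z<.11)]
    if len(P): print('handle',len(P),P.mean(0),P.min(0),P.max(0))
E
python3 m.py
```

```text
scene
lid 996 [array([471.9, 180.3]), array([192.8, 141.4]), np.float64(88.0)] 0.09726275895628189
tray rim 363 [array([430.4, -96. ]), array([104.1, 210.8]), np.float64(4.1)]
tray all 2029 [array([430.2, -96.1]), array([104.6, 211. ]), np.float64(4.1)]
w 0.105 86 [0.4397 0.1214] 0.010612068426278418 [0.4345 0.1164 0.1204]
w 0.14 18 [0.4397 0.1205] 0.009053354701424004 [0.4346 0.117  0.1442]
w 0.149 23 [0.4402 0.1213] 0.007800313527410937 [0.4401 0.1214 0.1505]
b 0.105 72 [0.5074 0.1341] 0.009172582772534467 [0.5032 0.1305 0.1205]
b 0.14 14 [0.5079 0.1351] 0.007901273157190965 [0.5042 0.1322 0.1445]
b 0.149 20 [0.5102 0.1366] 0.008567641818440922 [0.5092 0.1359 0.1506]
stand 0.002 334 [ 0.5374 -0.325   0.0099] [ 0.5338 -0.322 ] 0.029265859228705872 [ 0.4801 -0.3581  0.0023] [ 0.5839 -0.2926  0.0134]
stand 0.02 140 [ 0.5475 -0.3261  0.0444] [ 0.5538 -0.3249] 0.009400098555120022 [ 0.541  -0.3359  0.0203] [ 0.5632 -0.3146  0.07  ]
stand 0.09 30 [ 0.5496 -0.3264  0.1018] [ 0.5516 -0.3259] 0.00526259039678776 [ 0.5442 -0.3344  0.0923] [ 0.5553 -0.3173  0.1099]
stand 0.11 61 [ 0.5492 -0.3
[... 1955 characters left out ...]
008063479840202453 [ 0.5475 -0.3316  0.1101] [ 0.5677 -0.3119  0.1294]
stand 0.13 32 [ 0.5569 -0.3212  0.1402] [ 0.5583 -0.3231] 0.007028572710215099 [ 0.5483 -0.3295  0.1305] [ 0.5677 -0.3112  0.1496]
stand 0.15 37 [ 0.5564 -0.3221  0.1602] [ 0.5565 -0.323 ] 0.006983380328730061 [ 0.548  -0.3285  0.1503] [ 0.5652 -0.3135  0.1698]
stand 0.17 9 [ 0.5567 -0.3269  0.1717] [ 0.5567 -0.3277] 0.00672154155214882 [ 0.5489 -0.3352  0.1705] [ 0.5655 -0.3198  0.1734]
blue 4545 [ 0.7171 -0.0678  0.1606] [ 0.5433 -0.2499  0.12  ] [0.8868 0.06   0.1998]
beige 12128 [0.6694 0.1802 0.0858] [0.53 0.   0.03] [0.7998 0.3999 0.165 ]
handle 30 [0.4795 0.0537 0.0951] [0.4278 0.0499 0.0927] [0.509  0.0573 0.0977]
```

>>> drive_tool([
  [60,-0.4,-0.3,-0.1,0,0,-0.09],
  [60,-0.8,-0.6,-0.1,0,0,-0.182],
  [60,-0.98,-0.73,-0.1,0,0,-0.182],
  [60,-0.98,-0.73,-0.1,0,0,-0.182],
])

```text
time_s: 0.5
position: [0.2601, 0.4819, 0.2342]
tcp_rot: [[-1.0, 0.004, -0.0], [0.004, 1.0, -0.003], [0.0, -0.003, -1.0]]
force: [-0.5, 0.9, -0.2]
opening: 0.732
grasp_force: 0.0
```

>>> drive_tool([
  [60,-0.4,-0.4,0,0,0,0],
  [60,-0.8,-0.8,0,0,0,0],
  [60,-0.95,-0.99,0,0,0,0],
  [60,-0.95,-0.99,0,0,0,0],
])

```text
time_s: 0.9
position: [0.3742, 0.3651, 0.2343]
tcp_rot: [[-1.0, 0.003, 0.001], [0.003, 1.0, -0.001], [-0.001, -0.001, -1.0]]
force: [-0.9, 0.9, 1.3]
opening: 0.688
grasp_force: 0.0
```

>>> drive_tool([
  [60,-0.4,-0.4,0,0,0,0],
  [60,-0.8,-0.8,0,0,0,0],
  [60,-0.95,-0.99,0,0,0,0],
  [60,-0.95,-0.99,0,0,0,0],
])

```text
time_s: 1.3
position: [0.4891, 0.2466, 0.2344]
tcp_rot: [[-1.0, 0.002, 0.002], [0.002, 1.0, -0.0], [-0.002, -0.0, -1.0]]
force: [-0.1, 0.1, -0.3]
opening: 0.691
grasp_force: 0.0
```

```bash
python3 - <<'E'
from h import *
c=cap('wrist'); np.savez('c_w1',**c); cv2.imwrite('pics/w1.png',c['color']); s=read_state(); print(s['position'],-c['R'].T@c['t'],s['joint_positions'])
W=cloud(c);X,Y,Z=W[...,0],W[...,1],W[...,2]
for n,(x,y) in dict(w=(.442,.122),b=(.5105,.136)).items():
    P=W[(abs(X-x)<.03)&(abs(Y-y)<.03)&(Z>.143)&(Z<.16)]; print(n,len(P),P.mean(0) if len(P) else 0, proj(c,(x,y,.151)))
E
```

```text
[0.48913193 0.24633298 0.23431975] [0.41870709 0.24665266 0.39702412] [ 1.50723131e+01  2.34100820e+01  9.25434700e+01 -6.97555591e-02
  6.39561875e+01 -7.47337937e+01]
w 636 [0.44261852 0.1232009  0.15042236] (np.float64(104.74702156698197), np.float64(140.5085324673388))
b 239 [0.50569495 0.13800325 0.14951481] (np.float64(131.2182342622351), np.float64(219.39642635777798))
```

View pics/w1.png

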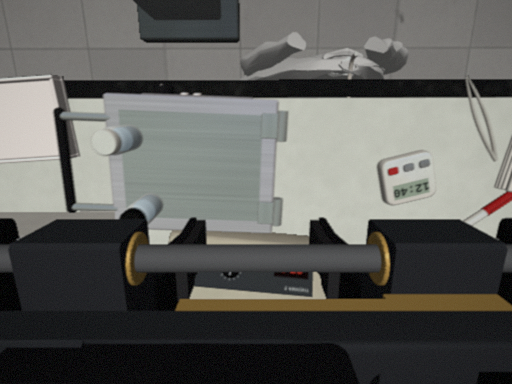

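>>> drive_tool([
  [60,-0.1,-0.4,0,0,0,0],
  [60,-0.19,-0.8,0,0,0,0],
  [60,-0.19,-0.91,0.1,0,0,0],
  [60,-0.19,-0.91,0.3,0,0,0],
  [60,-0.19,-0.91,0.6,0,0,0],
  [60,-0.19,-0.91,0.6,0,0,0],
])

```text
time_s: 1.95
position: [0.5041, 0.1409, 0.1589]
tcp_rot: [[-1.0, -0.002, -0.011], [-0.002, 1.0, 0.0], [0.011, 0.0, -1.0]]
force: [-0.2, -0.2, 0.5]
opening: 0.689
grasp_force: 0.0
```

>>> drive_tool([
  [60,0,0,0.2,0,0,0],
  [60,0,0,0.4,0,0,0],
  [60,0,0,0.45,0,0,0],
  [10,0,0,0.45,0,0,0],
  [10,0,0,0.45,0,0,0],
  [10,0,0,0.45,0,0,0],
  [10,0,0,0.45,0,0,0],
  [10,0,0,0.45,0,0,0],
])

```text
time_s: 2.75
position: [0.5091, 0.1395, 0.1093]
tcp_rot: [[-1.0, -0.001, 0.001], [-0.001, 1.0, -0.0], [-0.001, -0.0, -1.0]]
force: [0.2, -0.8, -1.1]
opening: 0.323
grasp_force: 0.2
```

>>> drive_tool([
  [10,0,0,0,0,0,0],
  [10,0,0,0,0,0,0],
  [10,0,0,-0.15,0,0,0],
  [10,0,0,-0.4,0,0,0],
  [10,0,0,-0.6,0,0,0],
  [10,0,0,-0.85,0,0,0],
])

```text
time_s: 3.35
position: [0.5078, 0.1395, 0.2107]
tcp_rot: [[-1.0, -0.001, -0.002], [-0.001, 1.0, -0.0], [0.002, -0.0, -1.0]]
force: [0.5, 0.1, -0.4]
opening: 0.278
grasp_force: 30.0
```

>>> drive_tool([
  [10,0.3,-0.2,0,0,0,0],
  [10,0.6,-0.5,0,0,0,0],
  [10,0.65,-0.85,0,0,0,0],
  [10,0.65,-0.85,0,0,0,0],
])

```text
time_s: 3.75
position: [0.4295, 0.0341, 0.2106]
tcp_rot: [[-1.0, 0.004, -0.001], [0.004, 1.0, -0.001], [0.001, -0.001, -1.0]]
force: [0.3, 0.3, 0.2]
opening: 0.28
grasp_force: 30.0
```

>>> drive_tool([
  [10,0,-0.3,0,0,0,0],
  [10,0,-0.6,0,0,0,0],
  [10,0,-0.85,0,0,0,0],
  [10,0,-0.85,0,0,0,0],
])

```text
time_s: 4.15
position: [0.4326, -0.0673, 0.2107]
tcp_rot: [[-1.0, 0.003, 0.002], [0.003, 1.0, -0.001], [-0.002, -0.001, -1.0]]
force: [-0.0, 0.7, -0.2]
opening: 0.278
grasp_force: 30.0
```

>>> drive_tool([
  [10,0,-0.3,0,0,0,0],
  [10,0,-0.6,0.2,0,0,0],
  [10,0,-0.85,0.5,0,0,0],
  [10,0,-0.85,0.8,0,0,0],
  [10,0,-0.85,0.98,0,0,0],
  [10,0,-0.85,0.98,0,0,0],
])

```text
time_s: 4.75
position: [0.4295, -0.1645, 0.0903]
tcp_rot: [[-1.0, -0.001, -0.006], [-0.001, 1.0, 0.005], [0.006, 0.005, -1.0]]
force: [-0.8, -0.2, 0.7]
opening: 0.277
grasp_force: 30.0
```

>>> drive_tool([
  [10,0,0,0.2,0,0,0],
  [10,0,0,0.4,0,0,0],
  [10,0,0,0.52,0,0,0],
  [10,0,0,0.57,0,0,0],
  [10,0,0,0.6,0,0,0],
  [10,0,0,0.62,0,0,0],
  [10,0,0,0.63,0,0,0],
  [10,0,0,0.63,0,0,0],
])

```text
time_s: 5.55
position: [0.4314, -0.1666, 0.0178]
tcp_rot: [[-1.0, -0.001, 0.001], [-0.001, 1.0, -0.001], [-0.001, -0.001, -1.0]]
force: [0.2, -0.1, 0.0]
opening: 0.275
grasp_force: 30.0
```

>>> drive_tool([
  [10,0,0,0.01,0,0,0],
  [10,0,0,0.02,0,0,0],
  [10,0,0,0.025,0,0,0],
  [10,0,0,0.025,0,0,0],
])

```text
time_s: 5.95
position: [0.4314, -0.1667, 0.0163]
tcp_rot: [[-1.0, -0.001, 0.002], [-0.001, 1.0, -0.001], [-0.002, -0.001, -1.0]]
force: [-1.0, 1.4, 17.9]
opening: 0.279
grasp_force: 30.0
```

>>> drive_tool([
  [45,0,0,-0.01,0,0,0],
  [45,0,0,-0.01,0,0,0],
  [45,0,0,-0.01,0,0,0],
  [45,0,0,-0.01,0,0,0],
  [45,0,0,-0.3,0,0,0],
  [45,0,0,-0.6,0,0,0],
  [45,0,0,-0.97,0,0,0],
  [45,0,0,-0.97,0,0,0],
])

```text
time_s: 6.75
position: [0.434, -0.1683, 0.1349]
tcp_rot: [[-1.0, -0.001, 0.008], [-0.002, 1.0, -0.006], [-0.008, -0.006, -1.0]]
force: [1.2, -0.6, 0.1]
opening: 0.514
grasp_force: 0.0
```

>>> drive_tool([
  [60,0,0,-0.4,0,0,0],
  [60,0,0.3,-0.6,0,0,0],
  [60,-0.05,0.6,-0.6,0,0,0],
  [60,-0.08,0.95,-0.6,0,0,0],
  [60,-0.08,0.95,-0.6,0,0,0],
])

```text
time_s: 7.25
position: [0.4389, -0.0481, 0.202]
tcp_rot: [[-1.0, -0.006, -0.003], [-0.006, 1.0, 0.003], [0.003, 0.003, -1.0]]
force: [-0.3, -0.5, -0.2]
opening: 0.687
grasp_force: 0.0
```

>>> drive_tool([
  [60,0,0.3,0,0,0,0],
  [60,0,0.6,0,0,0,0],
  [60,0,0.95,0,0,0,0],
  [60,0,0.95,0,0,0,0],
])

```text
time_s: 7.65
position: [0.4391, 0.0647, 0.2018]
tcp_rot: [[-1.0, -0.006, -0.002], [-0.006, 1.0, 0.001], [0.002, 0.001, -1.0]]
force: [0.1, -0.2, 0.3]
opening: 0.689
grasp_force: 0.0
```

```bash
python3 - <<'E'
from h import *
s=read_state(); print(s['position'],shift((.4430,.123,.107)))
c=cap('scene');cv2.imwrite('pics/s2.png',cv2.resize(c['color'][150:300,130:330],None,fx=3,fy=3)); W=cloud(c);X,Y,Z=W[...,0],W[...,1],W[...,2]
for e,f in((.01,.04),(.053,.065)):
    P=W[(abs(X-.43)<.03)&(abs(Y+.165)<.03)&(Z>e)&(Z<f)]; print(len(P),P.mean(0),P.max(0))
E
```

```text
[0.43914065 0.06473764 0.20180636] [-0.037  0.484  0.791]
96 [ 0.4248118  -0.16903209  0.0246783 ] [ 0.43654777 -0.15459989  0.03998916]
42 [ 0.43074671 -0.16651312  0.05688372] [ 0.44191493 -0.15565339  0.05916203]
```

Black vial stands in the tray (top at 0.058). Now the white one.

>>> drive_tool([
  [60,-0.04,0.3,0,0,0,0],
  [60,-0.04,0.49,0.1,0,0,0],
  [60,-0.04,0.49,0.4,0,0,0],
  [60,-0.04,0.49,0.7,0,0,0],
  [60,-0.04,0.49,0.79,0,0,0],
  [60,-0.04,0.49,0.79,0,0,0],
  [10,-0.04,0.49,0.79,0,0,0],
  [10,-0.04,0.49,0.79,0,0,0],
])

```text
time_s: 8.5
position: [0.4465, 0.1198, 0.1092]
tcp_rot: [[-1.0, -0.0, 0.003], [-0.0, 1.0, -0.0], [-0.003, -0.0, -1.0]]
force: [0.1, 0.1, -0.5]
opening: 0.585
grasp_force: 0.0
```

>>> drive_tool([
  [10,0,0,0,0,0,0],
  [10,0,0,0,0,0,0],
  [10,0,0,0,0,0,0],
  [10,0,0,0,0,0,0],
  [10,0,0,0,0,0,0],
])

```text
time_s: 9.0
position: [0.4454, 0.1204, 0.1084]
tcp_rot: [[-1.0, -0.001, 0.001], [-0.001, 1.0, 0.0], [-0.001, 0.0, -1.0]]
force: [0.1, -0.0, 5.3]
opening: 0.282
grasp_force: 30.0
```

>>> drive_tool([
  [10,0,0,-0.15,0,0,0],
  [10,0,0,-0.4,0,0,0],
  [10,0,0,-0.6,0,0,0],
  [10,0,-0.3,-0.85,0,0,0],
  [10,0.05,-0.6,-0.85,0,0,0],
  [10,0.07,-0.9,-0.85,0,0,0],
  [10,0.07,-0.9,-0.85,0,0,0],
])

```text
time_s: 9.7
position: [0.4371, 0.0092, 0.2102]
tcp_rot: [[-1.0, 0.003, 0.001], [0.003, 1.0, -0.001], [-0.001, -0.001, -1.0]]
force: [-0.3, 0.5, -0.1]
opening: 0.28
grasp_force: 30.0
```

>>> drive_tool([
  [10,0.03,-0.3,0,0,0,0],
  [10,0.03,-0.6,0.1,0,0,0],
  [10,0.03,-0.85,0.4,0,0,0],
  [10,0.03,-0.85,0.8,0,0,0],
  [10,0.03,-0.85,0.98,0,0,0],
  [10,0.03,-0.85,0.98,0,0,0],
])

```text
time_s: 10.3
position: [0.4311, -0.0883, 0.0896]
tcp_rot: [[-1.0, -0.001, -0.007], [-0.001, 1.0, 0.004], [0.007, 0.004, -1.0]]
force: [-0.0, 1.1, -1.4]
opening: 0.281
grasp_force: 30.0
```

>>> drive_tool([
  [10,0,0,0.2,0,0,0],
  [10,0,0,0.4,0,0,0],
  [10,0,0,0.52,0,0,0],
  [10,0,0,0.57,0,0,0],
  [10,0,0,0.6,0,0,0],
  [10,0,0,0.62,0,0,0],
  [10,0,0,0.635,0,0,0],
  [10,0,0,0.635,0,0,0],
])

```text
time_s: 11.1
position: [0.4337, -0.0898, 0.0166]
tcp_rot: [[-1.0, -0.001, 0.001], [-0.001, 1.0, -0.0], [-0.001, -0.0, -1.0]]
force: [-0.0, -0.2, 0.1]
opening: 0.278
grasp_force: 30.0
```

>>> drive_tool([
  [10,0,0,0.008,0,0,0],
  [10,0,0,0.012,0,0,0],
  [10,0,0,0.012,0,0,0],
])

```text
time_s: 11.4
position: [0.4337, -0.0898, 0.0157]
tcp_rot: [[-1.0, -0.001, 0.001], [-0.001, 1.0, -0.001], [-0.001, -0.001, -1.0]]
force: [-0.8, 0.1, 8.4]
opening: 0.276
grasp_force: 30.0
```

>>> drive_tool([
  [45,0,0,-0.01,0,0,0],
  [45,0,0,-0.01,0,0,0],
  [45,0,0,-0.01,0,0,0],
  [45,0,0,-0.01,0,0,0],
  [45,0,0,-0.3,0,0,0],
  [45,0,0,-0.6,0,0,0],
  [45,0,0,-0.98,0,0,0],
  [45,0,0,-0.98,0,0,0],
])

```text
time_s: 12.2
position: [0.4365, -0.091, 0.1366]
tcp_rot: [[-1.0, -0.002, 0.01], [-0.002, 1.0, -0.005], [-0.01, -0.005, -1.0]]
force: [0.7, 0.4, -0.5]
opening: 0.517
grasp_force: 0.0
```

>>> drive_tool([
  [45,0,0,-0.4,0,0,0],
  [45,0,0.3,-0.8,0,0,0],
  [45,-0.05,0.6,-0.98,0,0,0],
  [45,-0.2,0.95,-0.98,0,0,0],
  [45,-0.2,0.95,-0.98,0,0,0],
])

```text
time_s: 12.7
position: [0.4587, 0.0286, 0.2506]
tcp_rot: [[-1.0, -0.007, 0.004], [-0.007, 1.0, 0.001], [-0.004, 0.001, -1.0]]
force: [0.5, -0.9, -1.0]
opening: 0.519
grasp_force: 0.0
```

```bash
python3 - <<'E'
from h import *
np.set_printoptions(suppress=True,precision=4)
s=read_state(); print(s['position'])
c=cap('wrist'); np.savez('c_w2',**c); cv2.imwrite('pics/w2.png',c['color'])
for n,c in (('w1',dict(np.load('c_w1.npz'))),('w2',c)):
    W=cloud(c);X,Y,Z=W[...,0],W[...,1],W[...,2]; dk=c['color'].max(-1)<80
    m=dk&(X>.38)&(X<.58)&(Y>.0)&(Y<.09)&(Z>.08)&(Z<.115); P=W[m]; P=P[abs(P[:,1]-np.median(P[:,1]))<.012]
    print(n,len(P),P.mean(0),P.min(0),P.max(0), np.polyfit(P[:,0],P[:,1],1), np.median(P[:,2]))
    m=(X>.38)&(X<.56)&(Y>.07)&(Y<.29)&(Z>.092)&(Z<.102); P=W[m]; r=cv2.minAreaRect(P[:,:2].astype('f4')*1000); print(r)
c=cap('scene'); W=cloud(c);X,Y,Z=W[...,0],W[...,1],W[...,2]
P=W[(abs(X-.43)<.03)&(abs(Y+.09)<.03)&(Z>.053)&(Z<.065)]; print(len(P),P.mean(0))
for e,f in ((.02,.07),(.13,.15),(.15,.17)):
    P=W[(abs(X-.55)<.06)&(abs(Y+.325)<.06)&(Z>e)&(Z<f)]; print(len(P),P.mean(0),circ(P))
E
```

```text
[0.4587 0.0286 0.2506]
w1 1041 [0.4644 0.0525 0.0974] [0.4148 0.0439 0.0911] [0.5226 0.0632 0.1006] [-0.0482  0.0749] 0.09775695710926939
((473.70538330078125, 171.7474822998047), (207.39759826660156, 139.65408325195312), 87.75138854980469)
w2 675 [0.4651 0.0494 0.0978] [0.415  0.0437 0.0926] [0.5209 0.0555 0.1005] [-0.0406  0.0683] 0.09804709954160487
((470.1005554199219, 171.7091064453125), (206.0274658203125, 134.01327514648438), 88.36193084716797)
37 [ 0.4277 -0.0901  0.057 ]
138 [ 0.5472 -0.3262  0.0452] (array([ 0.5538, -0.3248]), np.float64(0.009408790088163739))
59 [ 0.5493 -0.3258  0.1398] (array([ 0.5536, -0.3248]), np.float64(0.00773708834813057))
66 [ 0.5492 -0.326   0.1609] (array([ 0.5531, -0.325 ]), np.float64(0.007459901583517182))
```

View pics/w2.png

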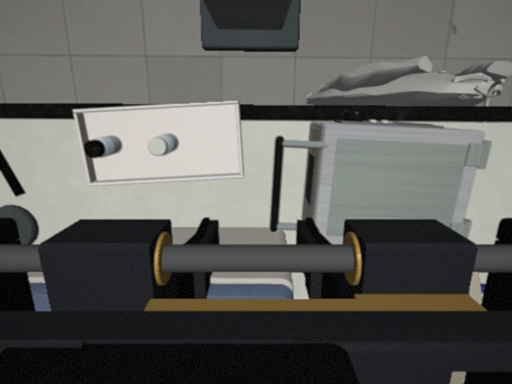

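>>> drive_tool([
  [40,-0.08,0.17,0.2,0,0,0.035],
  [40,-0.08,0.17,0.5,0,0,0.035],
  [40,-0.08,0.17,0.8,0,0,0.035],
  [40,-0.08,0.17,0.8,0,0,0.035],
  [40,-0.08,0.17,0.8,0,0,0.035],
])

```text
time_s: 13.3
position: [0.466, 0.0437, 0.1532]
tcp_rot: [[-0.999, 0.053, -0.003], [0.053, 0.999, 0.0], [0.003, 0.0, -1.0]]
force: [-0.5, 0.5, 0.2]
opening: 0.46
grasp_force: 0.0
```

>>> drive_tool([
  [40,0,0.045,0.2,0,0,0],
  [40,0,0.045,0.4,0,0,0],
  [40,0,0.045,0.55,0,0,0],
  [40,0,0.045,0.63,0,0,0],
  [40,0,0.045,0.63,0,0,0],
])

```text
time_s: 13.8
position: [0.4675, 0.0496, 0.0786]
tcp_rot: [[-0.999, 0.052, 0.0], [0.052, 0.999, -0.0], [-0.0, -0.0, -1.0]]
force: [-0.8, -0.3, -0.3]
opening: 0.461
grasp_force: 0.0
```

>>> drive_tool([
  [5,0,0,0,0,0,0],
  [5,0,0,0,0,0,0],
  [5,0,0,0,0,0,0],
  [5,0,0,0,0,0,0],
  [5,0,0,0,0,0,0],
  [5,0,0,0,0,0,0],
])

```text
time_s: 14.4
position: [0.4674, 0.0505, 0.0787]
tcp_rot: [[-0.999, 0.051, 0.001], [0.051, 0.999, 0.0], [-0.001, 0.0, -1.0]]
force: [1.3, 2.4, 2.7]
opening: 0.103
grasp_force: 30.0
```

>>> drive_tool([
  [5,0,0.002,-0.091,0,0,0],
  [5,0,0.009,-0.182,0,0,0],
  [5,0,0.021,-0.273,0,0,0],
  [5,0,0.036,-0.363,0,0,0],
  [5,0,0.082,-0.539,0,0,0],
  [5,0,0.144,-0.711,0,0,0],
  [5,0,0.223,-0.875,0,0,0],
  [5,0,0.223,-0.875,0,0,0],
])

```text
time_s: 15.2
position: [0.4685, 0.0802, 0.185]
tcp_rot: [[-0.999, 0.052, 0.002], [0.052, 0.999, 0.005], [-0.002, 0.005, -1.0]]
force: [2.3, 8.7, -5.5]
opening: 0.103
grasp_force: 30.0
```

>>> drive_tool([
  [5,0,0.045,-0.08,0,0,0],
  [5,0,0.095,-0.155,0,0,0],
  [5,0,0.206,-0.301,0,0,0],
  [5,0,0.33,-0.434,0,0,0],
  [5,0,0.467,-0.555,0,0,0],
  [5,0,0.616,-0.661,0,0,0],
  [5,0,0.616,-0.661,0,0,0],
])

```text
time_s: 15.9
position: [0.4714, 0.1536, 0.2628]
tcp_rot: [[-0.999, 0.049, -0.001], [0.049, 0.999, 0.003], [0.001, 0.003, -1.0]]
force: [2.3, 4.4, -6.5]
opening: 0.105
grasp_force: 30.0
```

>>> drive_tool([
  [5,0,0.08,-0.048,0,0,0],
  [5,0,0.158,-0.091,0,0,0],
  [5,0,0.325,-0.165,0,0,0],
  [5,0,0.498,-0.223,0,0,0],
  [5,0,0.676,-0.263,0,0,0],
  [5,0,0.857,-0.285,0,0,0],
  [5,0,0.857,-0.285,0,0,0],
])

```text
time_s: 16.6
position: [0.4756, 0.2549, 0.2976]
tcp_rot: [[-0.999, 0.049, -0.004], [0.049, 0.999, -0.0], [0.004, -0.0, -1.0]]
force: [-4.9, 1.6, 0.9]
opening: 0.103
grasp_force: 30.0
```

>>> drive_tool([
  [5,0,0.09,-0.003,0,0,0],
  [5,0,0.182,-0.004,0,0,0],
  [5,0,0.273,0.002,0,0,0],
  [5,0,0.364,0.011,0,0,0],
  [5,0,0.454,0.025,0,0,0],
  [5,0,0.543,0.043,0,0,0],
  [5,0,0.543,0.043,0,0,0],
])

```text
time_s: 17.3
position: [0.4788, 0.3184, 0.2922]
tcp_rot: [[-0.999, 0.051, -0.004], [0.051, 0.999, -0.0], [0.004, -0.001, -1.0]]
force: [-5.5, 1.3, 1.4]
opening: 0.1
grasp_force: 30.0
```

>>> drive_tool([
  [40,0,0,0,0,0,0],
  [40,0,0,0,0,0,0],
  [40,0,0,0,0,0,0],
  [40,0,0,0,0,0,0],
  [40,0,0,-0.3,0,0,0],
  [40,0,0,-0.6,0,0,0],
  [40,0,0,-0.6,0,0,0],
])

```text
time_s: 18.0
position: [0.4841, 0.3194, 0.3696]
tcp_rot: [[-0.999, 0.052, 0.012], [0.052, 0.999, 0.005], [-0.011, 0.005, -1.0]]
force: [0.5, -0.3, 0.9]
opening: 0.454
grasp_force: 0.0
```

>>> drive_tool([
  [40,-0.2,-0.4,0,0,0,-0.035],
  [40,-0.4,-0.8,0,0,0,-0.035],
  [40,-0.4,-0.99,0,0,0,-0.035],
  [40,-0.4,-0.99,0,0,0,-0.035],
])

```text
time_s: 18.4
position: [0.5235, 0.1936, 0.3631]
tcp_rot: [[-1.0, 0.004, -0.001], [0.004, 1.0, -0.002], [0.001, -0.002, -1.0]]
force: [0.5, 0.5, -0.2]
opening: 0.46
grasp_force: 0.0
```

```bash
python3 - <<'E'
from h import *
s=read_state(); print(s['position'],s['time_s'])
c=cap('wrist'); np.savez('c_w3',**c); cv2.imwrite('pics/w3.png',c['color'])
c=cap('scene'); np.savez('c_s3',**c)
E
```

```text
[0.52346952 0.19359089 0.36306093] 18.4
```

View pics/w3.png

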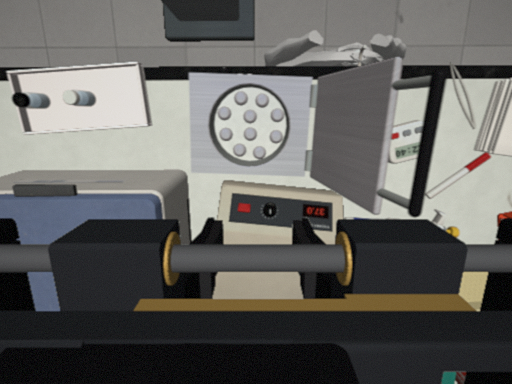

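```bash
python3 - <<'E'
from h import *
np.set_printoptions(suppress=True,precision=4)
c=dict(np.load('c_w3.npz')); W=cloud(c);X,Y,Z=W[...,0],W[...,1],W[...,2]
g=cv2.cvtColor(c['color'],cv2.COLOR_BGR2GRAY)
o=cv2.resize(g[75:175,190:310],None,fx=5,fy=5,interpolation=cv2.INTER_CUBIC)
h=cv2.HoughCircles(cv2.GaussianBlur(o,(0,0),2),cv2.HOUGH_GRADIENT,1,50,param1=60,param2=12,minRadius=24,maxRadius=42)[0]
B=[]
for x,y,r in h:
    u,v=190+x/5-.4,75+y/5-.4; p=ray(c,u,v,.047); B.append(p); print(np.round([u,v,r],1),p)
P=W[(X>.38)&(X<.56)&(Y>.1)&(Y<.27)&(Z>.084)&(Z<.092)]; print('deck',R:=cv2.minAreaRect(P[:,:2].astype('f4')*1000))
for zz in(.03,.04,.046,.05,.06,.08):
    P=W[(np.hypot(X-.472,Y-.184)<.05)&(abs(Z-zz)<.003)]; print(zz,len(P))
P=W[(np.hypot(X-.472,Y-.184)<.07)&(Z<.07)&(Z>.025)]; print('pan hole',cv2.minEnclosingCircle(P[:,:2].astype('f4')*1000), P[:,:2].mean(0))
P=W[(X>.38)&(X<.58)&(Y>.25)&(Y<.36)&(Z>.12)&(Z<.32)]; print('lid pts', np.polyfit(P[:,2],P[:,1],1))
vis=cv2.cvtColor(o,cv2.COLOR_GRAY2BGR); [cv2.circle(vis,(int(x),int(y)),int(r),(0,0,255),2) for x,y,r in h]; cv2.imwrite('pics/b3.png',vis)
E
```

```text
[249.9 133.5  33.8] [0.487  0.1815 0.047 ]
[240.3  97.7  35.8] [0.4329 0.1673 0.047 ]
[225.7 133.7  34. ] [0.4872 0.1432 0.047 ]
[239.1 149.7  33.2] [0.5125 0.1639 0.047 ]
[275.9 136.3  34.4] [0.4916 0.2226 0.047 ]
[224.3 112.9  34.9] [0.4554 0.142  0.047 ]
[261.7  99.9  35.2] [0.4363 0.2001 0.047 ]
[249.7 116.3  33.1] [0.4607 0.1814 0.047 ]
[276.7 115.3  32.1] [0.4593 0.2234 0.047 ]
[259.1 151.9  32. ] [0.5162 0.196  0.047 ]
deck ((474.2987365722656, 181.5079345703125), (168.5409393310547, 140.22569274902344), 87.73294830322266)
0.03 1297
0.04 202
0.046 1039
0.05 153
0.06 0
0.08 0
pan hole ((474.247314453125, 180.6154022216797), 58.19273376464844) [0.4739 0.1797]
lid pts [0.2195 0.2494]
```

View pics/b3.png

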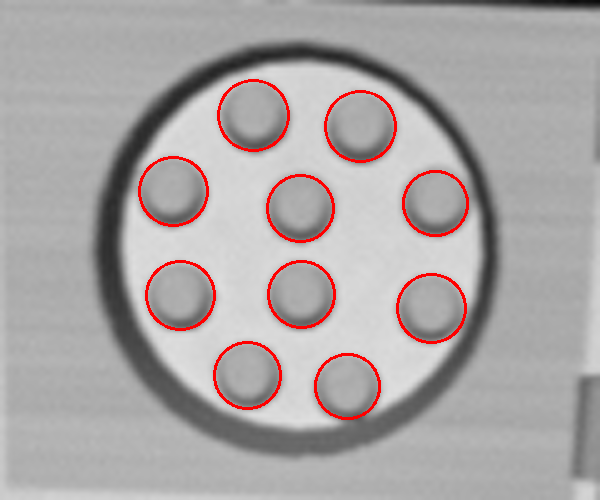

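>>> drive_tool([
  [60,0,-0.4,0,0,0,0],
  [60,0,-0.8,0,0,0,0],
  [60,0,-1,0,0,0,0],
  [60,0,-1,0,0,0,0],
])

```text
time_s: 18.9
position: [0.523, 0.076, 0.3635]
tcp_rot: [[-1.0, 0.001, 0.0], [0.001, 1.0, -0.001], [-0.0, -0.001, -1.0]]
force: [-0.2, 0.2, 0.6]
opening: 0.665
grasp_force: 0.0
```

>>> drive_tool([
  [60,0,-0.4,0,0,0,0],
  [60,0,-0.8,0,0,0,0],
  [60,0,-1,0,0,0,0],
  [60,0,-1,0,0,0,0],
])

```text
time_s: 19.3
position: [0.5237, -0.0436, 0.3635]
tcp_rot: [[-1.0, 0.001, 0.0], [0.001, 1.0, -0.0], [-0.0, -0.0, -1.0]]
force: [-0.0, 0.0, 0.3]
opening: 0.688
grasp_force: 0.0
```

>>> drive_tool([
  [60,0,-0.4,0,0,0,0],
  [60,0,-0.8,0,0,0,0],
  [60,0,-1,0,0,0,0],
  [60,0,-1,0,0,0,0],
])

```text
time_s: 19.7
position: [0.5242, -0.1632, 0.3633]
tcp_rot: [[-1.0, 0.0, 0.0], [0.0, 1.0, 0.0], [-0.0, 0.0, -1.0]]
force: [0.2, 1.2, 0.8]
opening: 0.694
grasp_force: 0.0
```

>>> drive_tool([
  [60,-0.2,-0.4,0.1,0,0,0],
  [60,-0.4,-0.8,0.2,0,0,0],
  [60,-0.8,-1,0.4,0,0,0],
  [60,-0.8,-1,0.5,0,0,0],
  [60,-0.8,-1,0.5,0,0,0],
  [60,-0.8,-1,0.5,0,0,0],
])

```text
time_s: 20.3
position: [0.6197, -0.2793, 0.3029]
tcp_rot: [[-1.0, -0.004, -0.002], [-0.004, 1.0, 0.003], [0.002, 0.003, -1.0]]
force: [0.3, -0.8, 0.9]
opening: 0.689
grasp_force: 0.0
```

```bash
cat > rod.py <<'E'
from h import *
np.set_printoptions(suppress=True,precision=4)
s=read_state(); print(s['position'],s['tcp_rot'],s['time_s'])
import sys
c=cap('wrist'); cv2.imwrite(f'pics/{sys.argv[1]}.png',c['color'])
W=cloud(c);X,Y,Z=W[...,0],W[...,1],W[...,2]
near=(abs(X-.555)<.08)&(abs(Y+.324)<.08)
P=W[near&(Z>.168)&(Z<.182)]; print('top',len(P),P.mean(0),cv2.minAreaRect(P[:,:2].astype('f4')*1000)) if len(P)>5 else print('no top')
P=W[near&(Z>.008)&(Z<.016)]; print('foot',len(P),cv2.minEnclosingCircle(P[:,:2].astype('f4')*1000)) if len(P)>5 else 0
P=W[near&(Z>.074)&(Z<.083)]; print('mouth',len(P),cv2.minEnclosingCircle(P[:,:2].astype('f4')*1000)) if len(P)>5 else 0
E
python3 rod.py w4
```

```text
[ 0.6197 -0.2793  0.3029] [[-1.     -0.0039 -0.0019]
 [-0.0039  1.      0.0026]
 [ 0.0019  0.0026 -1.    ]] 20.3
top 281 [ 0.5424 -0.3523  0.1715] ((542.4415283203125, -352.93585205078125), (16.143104553222656, 15.93503475189209), 35.77459716796875)
foot 1263 ((525.9362182617188, -334.12274169921875), 56.480777740478516)
mouth 221 ((547.4268798828125, -343.1619873046875), 15.770234107971191)
```

View pics/w4.png

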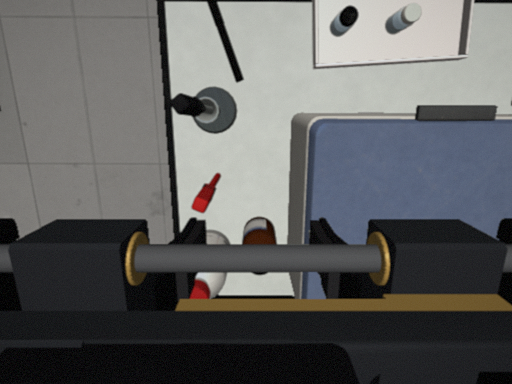

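```bash
cat > foot.py <<'E'
from h import *
c=cap('wrist'); W=cloud(c);X,Y,Z=W[...,0],W[...,1],W[...,2]
m=((Z>.006)&(Z<.017)&(c['color'].max(-1)<140)&(abs(X-.55)<.09)&(abs(Y+.335)<.08)).astype('u1')
m=cv2.morphologyEx(m,cv2.MORPH_OPEN,np.ones((7,7),'u1')); k,l,st,_=cv2.connectedComponentsWithStats(m)
i=1+st[1:,4].argmax(); P=W[l==i]; print(st[i],cv2.minEnclosingCircle(P[:,:2].astype('f4')*1000))
for z in np.arange(.09,.175,.01):
    P=W[(abs(X-.545)<.03)&(abs(Y+.345)<.03)&(abs(Z-z)<.005)]
    if len(P)>3: print(round(z,3),len(P),P.mean(0).round(4))
E
python3 foot.py
```

```text
[203  87  34  46 905] ((547.762451171875, -343.0064697265625), 33.52521896362305)
0.09 5 [ 0.5472 -0.3424  0.087 ]
0.11 24 [ 0.5459 -0.3432  0.1114]
0.12 47 [ 0.5449 -0.3438  0.1198]
0.13 52 [ 0.5455 -0.3441  0.1296]
0.14 50 [ 0.5444 -0.3447  0.1402]
0.15 54 [ 0.5446 -0.3457  0.1504]
0.16 59 [ 0.5437 -0.3464  0.1604]
0.17 299 [ 0.5426 -0.352   0.1712]
```

>>> drive_tool([
  [60,0.2,-0.2,0,0,0,-0.1],
  [60,0.4,-0.4,0,0,0,-0.2],
  [60,0.6,-0.593,0,0,0,-0.3],
  [60,0.635,-0.593,0.2,0,0,-0.4],
  [60,0.635,-0.593,0.5,0,0,-0.417],
  [60,0.635,-0.593,0.8,0,0,-0.417],
  [60,0.635,-0.593,0.8,0,0,-0.417],
])

```text
time_s: 21.1
position: [0.5525, -0.3351, 0.2035]
tcp_rot: [[-0.83, -0.558, -0.026], [-0.558, 0.83, -0.018], [0.031, -0.0, -1.0]]
force: [-1.1, 0.5, -0.5]
opening: 0.69
grasp_force: 0.0
```

```bash
python3 - <<'E'
from h import *
s=read_state(); print(s['position'],s['tcp_rot'],shift((.5435,-.3505,.131)))
E
```

```text
[ 0.55246635 -0.33513175  0.20348231] [[-8.29510422e-01 -5.57891275e-01 -2.58802299e-02]
 [-5.57613773e-01  8.29914031e-01 -1.75949150e-02]
 [ 3.12944155e-02 -1.63992715e-04 -9.99510196e-01]] [ 0.114 -0.065  0.608]
```

>>> drive_tool([
  [60,0,0,0,0,0,0],
  [60,0,0,0,0,0,0],
  [60,0,0,0,0,0,0],
])

```text
time_s: 21.4
position: [0.5565, -0.3396, 0.2096]
tcp_rot: [[-0.83, -0.557, -0.015], [-0.557, 0.83, -0.027], [0.028, -0.014, -1.0]]
force: [0.6, 0.1, -0.4]
opening: 0.691
grasp_force: 0.0
```

```bash
python3 - <<'E'
from h import *
s=read_state(); print(s['position'],s['tcp_rot'],shift((.5435,-.3505,.131)))
E
```

```text
[ 0.55653654 -0.33955821  0.20964386] [[-0.83015517 -0.5573345  -0.01485448]
 [-0.55684915  0.8301621  -0.02738457]
 [ 0.027594   -0.01446174 -0.9995146 ]] [ 0.123 -0.006  0.659]
```

>>> drive_tool([
  [60,0.123,-0.006,0.1,-0.01,-0.018,0],
  [60,0.123,-0.006,0.2,-0.01,-0.018,0],
  [60,0.123,-0.006,0.2,-0.01,-0.018,0],
  [60,0.123,-0.006,0.2,-0.01,-0.018,0],
  [60,0.123,-0.006,0.2,-0.01,-0.018,0],
])

```text
time_s: 21.9
position: [0.5496, -0.3405, 0.1828]
tcp_rot: [[-0.84, -0.542, -0.016], [-0.542, 0.841, -0.009], [0.018, 0.001, -1.0]]
force: [-0.8, 0.3, 0.1]
opening: 0.692
grasp_force: 0.0
```

```bash
python3 - <<'E'
from h import *
s=read_state(); print(s['position'],s['tcp_rot'],shift((.5435,-.3505,.131)))
E
```

```text
[ 0.5495745  -0.34051298  0.18278945] [[-8.40491377e-01 -5.41602405e-01 -1.55267672e-02]
 [-5.41521085e-01  8.40634627e-01 -9.39882379e-03]
 [ 1.81427638e-02  5.08441508e-04 -9.99835277e-01]] [ 0.08  -0.043  0.433]
```

>>> drive_tool([
  [60,0,0,0,0,0,0],
  [60,0,0,0,0,0,0],
  [60,0,0,0,0,0,0],
  [60,0,0,0,0,0,0],
])

```text
time_s: 22.3
position: [0.5495, -0.3404, 0.1831]
tcp_rot: [[-0.84, -0.542, -0.015], [-0.542, 0.841, -0.01], [0.018, 0.0, -1.0]]
force: [-0.1, -0.0, 0.7]
opening: 0.687
grasp_force: 0.0
```

```bash
python3 - <<'E'
from h import *
s=read_state(); print(s['position'],s['tcp_rot'],shift((.5435,-.3505,.131)),s['joint_positions'],s['qvel'],s['tau'])
E
```

```text
[ 0.54953682 -0.34035219  0.18307075] [[-8.40393319e-01 -5.41759835e-01 -1.53411431e-02]
 [-5.41673978e-01  8.40533307e-01 -9.64684442e-03]
 [ 1.81210146e-02  2.02754436e-04 -9.99835780e-01]] [ 0.08  -0.044  0.435] [ -41.18279742   34.54782012   80.65348472   -1.09677456   65.10033603
 -163.52201658] [-0.10027083 -0.03123161  0.09543019 -0.04999137 -0.06490957 -0.02570603] [-9.58740638e-04 -4.66422665e+01 -1.70191079e+01 -1.32311820e-01
  5.22741757e-03  6.76387499e-04]
```

>>> drive_tool([
  [60,0,0,-0.25,0,0,0.1],
  [60,0,0,-0.25,0,0,0.2],
  [60,0,0,-0.25,0,0,0.3],
  [60,0,0,-0.25,0,0,0.4],
  [60,0,0,-0.25,0,0,0.5],
  [60,0,0,-0.25,0,0,0.5],
  [60,0,0,-0.25,0,0,0.5],
])

```text
time_s: 23.0
position: [0.5499, -0.3401, 0.2129]
tcp_rot: [[-0.985, 0.173, -0.016], [0.174, 0.985, -0.009], [0.014, -0.012, -1.0]]
force: [-0.0, -0.1, -0.5]
opening: 0.691
grasp_force: 0.0
```

>>> drive_tool([
  [60,0,0,0,0,0,0.1],
  [60,0,0,0,0,0,0.2],
  [60,0,0,0,0,0,0.3],
  [60,0,0,0,0,0,0.4],
  [60,0,0,0,0,0,0.512],
  [60,0,0,0,0,0,0.512],
  [60,0,0,0,0,0,0.512],
])

```text
time_s: 23.7
position: [0.5499, -0.3401, 0.2129]
tcp_rot: [[-0.588, 0.808, -0.016], [0.809, 0.588, -0.009], [0.002, -0.018, -1.0]]
force: [-0.1, 0.1, 1.0]
opening: 0.69
grasp_force: 0.0
```

```bash
cat > st.py <<'E'
from h import *
import sys
np.set_printoptions(suppress=True,precision=4)
s=read_state(); R=np.array(s['tcp_rot']); print(s['position'],'yaw y',np.degrees(np.arctan2(R[1,1],R[0,1])),'j6',s['joint_positions'][5])
t=-R[2]; print('ax,ay fix',np.round(np.array([-t[1],t[0]])/1.5,3))
print(shift([float(x) for x in sys.argv[1:4]],s))
E
python3 st.py .5435 -.3505 .131
```

```text
[ 0.5499 -0.3401  0.2129] yaw y 36.04830898419755 j6 -76.79884670095464
ax,ay fix [-0.012 -0.001]
[-0.04  -0.082  0.684]
```

>>> drive_tool([
  [60,-0.04,-0.082,0,-0.012,-0.001,0],
  [60,-0.04,-0.082,0.1,-0.012,-0.001,0],
  [60,-0.04,-0.082,0.2,-0.012,-0.001,0],
  [60,-0.04,-0.082,0.2,-0.012,-0.001,0],
])

```text
time_s: 24.1
position: [0.543, -0.3484, 0.1861]
tcp_rot: [[-0.586, 0.81, -0.004], [0.81, 0.586, 0.004], [0.006, -0.001, -1.0]]
force: [0.3, 1.1, -0.9]
opening: 0.689
grasp_force: 0.0
```

```bash
python3 st.py .5435 -.3505 .131
```

```text
[ 0.543  -0.3484  0.1861] yaw y 35.8808486007851 j6 -78.46464049197414
ax,ay fix [-0.001 -0.004]
[-0.019 -0.006  0.459]
```

>>> drive_tool([
  [60,-0.012,-0.006,0.15,0,-0.003,0],
  [60,-0.012,-0.006,0.3,0,-0.003,0],
  [60,-0.012,-0.006,0.459,0,-0.003,0],
  [60,-0.012,-0.006,0.459,0,-0.003,0],
])

```text
time_s: 24.5
position: [0.5431, -0.3495, 0.1308]
tcp_rot: [[-0.586, 0.81, -0.003], [0.81, 0.586, 0.001], [0.002, -0.002, -1.0]]
force: [0.4, -0.0, -0.5]
opening: 0.687
grasp_force: 0.0
```

>>> drive_tool([
  [5,0,0,0,0,0,0],
  [5,0,0,0,0,0,0],
  [5,0,0,0,0,0,0],
  [5,0,0,0,0,0,0],
  [5,0,0,0,0,0,0],
  [5,0,0,0,0,0,0],
  [5,0,0,0,0,0,0],
  [5,0,0,0,0,0,0],
])

```text
time_s: 25.3
position: [0.5462, -0.3507, 0.1344]
tcp_rot: [[-0.584, 0.811, 0.006], [0.811, 0.584, -0.002], [-0.005, 0.003, -1.0]]
force: [3.5, 3.5, 1.4]
opening: 0.181
grasp_force: 30.2
```

>>> drive_tool([
  [5,0,0,-0.1,0,0,0],
  [5,0,0,-0.3,0,0,0],
  [5,0,0,-0.6,0,0,0],
  [5,0,0,-0.99,0,0,0],
  [5,0,0,-0.99,0,0,0],
])

```text
time_s: 25.8
position: [0.5467, -0.3547, 0.2609]
tcp_rot: [[-0.586, 0.811, 0.011], [0.81, 0.586, -0.016], [-0.019, 0.0, -1.0]]
force: [1.4, -0.3, -1.5]
opening: 0.18
grasp_force: 30.0
```

>>> drive_tool([
  [5,0,0,-0.3,0,0,0],
  [5,0,0,-0.6,0,0,0],
  [5,0,0,-0.7,0,0,0],
  [5,0,0,-0.7,0,0,0],
])

```text
time_s: 26.2
position: [0.5442, -0.3518, 0.3388]
tcp_rot: [[-0.585, 0.811, 0.005], [0.811, 0.585, -0.008], [-0.009, -0.001, -1.0]]
force: [0.9, 0.4, -0.9]
opening: 0.182
grasp_force: 30.0
```

```bash
cat > tip.py <<'E'
from h import *
np.set_printoptions(suppress=True,precision=4)
s=read_state(); p=np.array(s['position']); R=np.array(s['tcp_rot'])
for n in('scene','side'):
    c=cap(n); W=cloud(c); D=W-p
    m=(np.hypot(D[...,0],D[...,1])<.035)
    zs=W[...,2]
    print(n)
    for a in np.arange(-.125,-.0,.02):
        P=W[m&(abs(D[...,2]-a)<.01)]
        if len(P)>3: print(' dz',round(a,3),len(P),(np.median(P,0)-p), 'tool',R.T@(np.median(P,0)-p))
    print(' zmin',np.nanmin(np.where(m&(D[...,2]>-.16),zs,np.nan))-p[2])
E
python3 tip.py; python3 st.py .474 .181 .334
```

```text
scene
 dz -0.125 11 [-0.0077  0.0058 -0.1185] tool [ 0.0103 -0.0027  0.1184]
 dz -0.105 37 [-0.0064  0.0045 -0.1058] tool [ 0.0084 -0.0025  0.1057]
 dz -0.085 38 [-0.0063  0.004  -0.0843] tool [ 0.0077 -0.0027  0.0842]
 dz -0.065 38 [-0.0065  0.0035 -0.0648] tool [ 0.0072 -0.0032  0.0648]
 dz -0.045 41 [-0.0055  0.0029 -0.0448] tool [ 0.006  -0.0027  0.0447]
 dz -0.025 75 [-0.0075  0.0014 -0.023 ] tool [ 0.0057 -0.0052  0.023 ]
 dz -0.005 97 [-0.0092 -0.0002 -0.0023] tool [ 0.0053 -0.0076  0.0023]
 zmin -0.12084866906312763
side
 dz -0.125 8 [-0.0035  0.0077 -0.1185] tool [0.0093 0.0017 0.1184]
 dz -0.105 18 [-0.0028  0.0078 -0.1041] tool [0.0089 0.0024 0.104 ]
 dz -0.085 18 [-0.0022  0.009  -0.0836] tool [0.0093 0.0035 0.0835]
 dz -0.065 17 [-0.0008  0.0068 -0.0642] tool [0.0066 0.0034 0.0641]
 dz -0.045 23 [-0.0001  0.005  -0.0442] tool [0.0045 0.0029 0.0441]
 dz -0.025 36 [-0.0009  0.0078 -0.0229] tool [0.0071 0.0039 0.0229]
 dz -0.005 53 [-0.001   0.0069 -0.0013] tool [0.0062 0.0032 0.0012]
 zmin -0.12210265236278095
[ 0.5431 -0.3504  0.335 ] yaw y 35.8155286247247 j6 -78.47097035753652
ax,ay fix [-0.001  0.001]
[ 3.927  2.124 -0.001]
```

>>> drive_tool([
  [5,0.3,0.16,0,0,0,0],
  [5,0.6,0.32,0,0,0,0],
  [5,0.98,0.53,0,0,0,0],
  [5,0.98,0.53,0,0,0,0],
])

```text
time_s: 26.7
position: [0.5239, -0.2116, 0.3334]
tcp_rot: [[-0.589, 0.808, -0.005], [0.808, 0.589, 0.003], [0.005, -0.002, -1.0]]
force: [-0.5, -0.3, -1.2]
opening: 0.186
grasp_force: 30.0
```

>>> drive_tool([
  [5,0.3,0.16,0,0,0,0],
  [5,0.6,0.32,0,0,0,0],
  [5,0.98,0.53,0,0,0,0],
  [5,0.98,0.53,0,0,0,0],
])

```text
time_s: 27.1
position: [0.5068, -0.0804, 0.3335]
tcp_rot: [[-0.589, 0.808, -0.004], [0.808, 0.589, 0.001], [0.003, -0.003, -1.0]]
force: [0.6, -0.6, -0.5]
opening: 0.179
grasp_force: 30.0
```

>>> drive_tool([
  [5,0.3,0.16,0,0,0,0],
  [5,0.6,0.32,0,0,0,0],
  [5,0.98,0.53,0,0,0,0],
  [5,0.98,0.53,0,0,0,0],
])

```text
time_s: 27.5
position: [0.4901, 0.0512, 0.3333]
tcp_rot: [[-0.59, 0.807, -0.002], [0.807, 0.59, -0.001], [0.0, -0.003, -1.0]]
force: [-0.1, -1.0, -1.3]
opening: 0.184
grasp_force: 30.0
```

>>> drive_tool([
  [5,0,0,0,0,0,-0.1],
  [5,0,0,0,0,0,-0.2],
  [5,0,0,0,0,0,-0.3],
  [5,0,0,0,0,0,-0.4],
  [5,0,0,0,0,0,-0.5],
  [5,0,0,0,0,0,-0.6],
  [5,0,0,0,0,0,-0.7],
  [5,0,0,0,0,0,-0.7],
])

```text
time_s: 28.3
position: [0.4921, 0.0456, 0.3337]
tcp_rot: [[-0.995, -0.103, -0.0], [-0.103, 0.995, -0.004], [0.001, -0.004, -1.0]]
force: [-0.3, 0.2, 0.2]
opening: 0.182
grasp_force: 30.0
```

>>> drive_tool([
  [5,0,0,0,0,0,-0.1],
  [5,0,0,0,0,0,-0.2],
  [5,0,0,0,0,0,-0.3],
  [5,0,0,0,0,0,-0.4],
  [5,0,0,0,0,0,-0.5],
  [5,0,0,0,0,0,-0.6],
  [5,0,0,0,0,0,-0.7],
  [5,0,0,0,0,0,-0.7],
])

```text
time_s: 29.1
position: [0.4922, 0.0461, 0.3343]
tcp_rot: [[-0.409, -0.913, 0.001], [-0.913, 0.409, -0.004], [0.003, -0.002, -1.0]]
force: [-0.4, -0.6, 0.4]
opening: 0.18
grasp_force: 30.0
```

```bash
python3 st.py .475 .187 .334; python3 tip.py
```

```text
[0.4922 0.0461 0.3343] yaw y 155.88161950708064 j6 -163.29876173835854
ax,ay fix [-0.002 -0.002]
[-1.013  0.611 -0.003]
scene
 dz -0.125 8 [-0.0067 -0.0077 -0.1176] tool [0.0094 0.0033 0.1176]
 dz -0.105 22 [-0.0076 -0.0064 -0.106 ] tool [0.0086 0.0046 0.106 ]
 dz -0.085 30 [-0.0073 -0.005  -0.0839] tool [0.0072 0.0049 0.0839]
 dz -0.065 28 [-0.0063 -0.0051 -0.0648] tool [0.007  0.0039 0.0648]
 dz -0.045 30 [-0.0058 -0.004  -0.0451] tool [0.0059 0.0037 0.0451]
 dz -0.025 51 [-0.0079 -0.0052 -0.0239] tool [0.0079 0.0051 0.0239]
 dz -0.005 75 [-0.0081 -0.0052 -0.0031] tool [0.008  0.0052 0.0032]
 zmin -0.12180143345111971
side
 dz -0.125 8 [-0.0039 -0.0029 -0.1172] tool [0.0039 0.0026 0.1172]
 dz -0.105 31 [-0.0026 -0.0026 -0.1053] tool [0.003  0.0015 0.1053]
 dz -0.085 31 [-0.0027 -0.0015 -0.0856] tool [0.0022 0.0021 0.0856]
 dz -0.065 32 [-0.002  -0.0012 -0.065 ] tool [0.0017 0.0015 0.065 ]
 dz -0.045 35 [-0.0015 -0.0003 -0.0447] tool [0.0008 0.0014 0.0447]
 dz -0.025 58 [-0.001   0.0026 -0.0237] tool [-0.0021  0.002   0.0237]
 dz -0.005 89 [-0.      0.0045 -0.0031] tool [-0.0041  0.0018  0.0031]
 zmin -0.11982130930158819
```

>>> drive_tool([
  [5,-0.3,0.18,0,0,0,0],
  [5,-0.6,0.36,0,0,0,0],
  [5,-0.98,0.59,0,0,0,0],
  [5,-0.98,0.59,0,0,0,-0.08],
  [5,-0.98,0.59,0,0,0,-0.16],
  [5,-0.98,0.59,0,0,0,-0.16],
  [5,-0.98,0.59,0,0,0,-0.16],
])

```text
time_s: 29.9
position: [0.4752, 0.1829, 0.3344]
tcp_rot: [[-0.179, -0.984, 0.002], [-0.984, 0.179, -0.004], [0.004, -0.003, -1.0]]
force: [-0.2, -0.7, -0.7]
opening: 0.177
grasp_force: 30.0
```

```bash
python3 st.py .475 .188 .25
```

```text
[0.4752 0.1829 0.3344] yaw y 169.71016824402355 j6 -161.03801045753872
ax,ay fix [-0.002 -0.002]
[-0.044  0.011  0.703]
```

>>> drive_tool([
  [5,0.16,0,0,0,0,0.035],
  [5,0.16,0,0.2,0,0,0.07],
  [5,0.16,0,0.5,0,0,0.07],
  [5,0.16,0,0.7,0,0,0.07],
  [5,0.16,0,0.7,0,0,0.07],
  [5,0.16,0,0.7,0,0,0.07],
])

```text
time_s: 30.5
position: [0.4725, 0.1635, 0.2509]
tcp_rot: [[-0.28, -0.96, 0.002], [-0.96, 0.28, -0.004], [0.003, -0.003, -1.0]]
force: [-0.0, 0.3, -1.7]
opening: 0.179
grasp_force: 30.0
```

```bash
python3 st.py .4755 .1675 .1625; python3 tip.py | grep -E "scene|side|0.1[02]5"
```

```text
[0.4725 0.1635 0.2509] yaw y 163.75648525426234 j6 -157.23742899196594
ax,ay fix [-0.002 -0.002]
[-0.042 -0.012  0.737]
scene
 dz -0.125 6 [-0.0054 -0.0069 -0.1178] tool [0.0078 0.0037 0.1178]
 dz -0.105 22 [-0.0062 -0.0071 -0.1044] tool [0.0082 0.0043 0.1044]
side
```

>>> drive_tool([
  [5,-0.042,-0.012,0.2,0,0,0],
  [5,-0.042,-0.012,0.35,0,0,0],
  [5,-0.042,-0.012,0.5,0,0,0],
  [5,-0.042,-0.012,0.6,0,0,0],
  [5,-0.042,-0.012,0.68,0,0,0],
  [5,-0.042,-0.012,0.735,0,0,0],
  [5,-0.042,-0.012,0.735,0,0,0],
])

```text
time_s: 31.3
position: [0.4751, 0.168, 0.1624]
tcp_rot: [[-0.278, -0.961, 0.002], [-0.961, 0.278, -0.004], [0.003, -0.003, -1.0]]
force: [-0.8, -0.6, -0.5]
opening: 0.179
grasp_force: 30.0
```

```bash
python3 st.py .4755 .1675 .1625; python3 - <<'E'
from h import *
R=np.array(read_state()['tcp_rot'])
a=np.r_[np.full(1,-np.pi/2),-np.pi/2+np.arange(1,47)*2*np.pi/22]
P=[np.array([0,-.02])]+[.036*np.array([np.cos(t),np.sin(t)]) for t in a]
P=np.array(P)
for k in range(0,len(P)-1,8):
    d=(P[k+1:k+9]-P[k]); T=(R.T@np.c_[d,np.zeros(len(d))].T).T/.12
    print([[5,*np.round(t[:2],2).tolist(),0,0,0,0] for t in T])
E
```

```text
[0.4751 0.168  0.1624] yaw y 163.86877368044406 j6 -156.78625069071927
ax,ay fix [-0.002 -0.002]
[ 0.003 -0.004 -0.001]
[[5, 0.13, -0.04, 0, 0, 0, 0], [5, 0.09, -0.11, 0, 0, 0, 0], [5, 0.04, -0.18, 0, 0, 0, 0], [5, -0.03, -0.23, 0, 0, 0, 0], [5, -0.12, -0.25, 0, 0, 0, 0], [5, -0.2, -0.25, 0, 0, 0, 0], [5, -0.28, -0.23, 0, 0, 0, 0], [5, -0.36, -0.18, 0, 0, 0, 0]]
[[5, -0.06, 0.06, 0, 0, 0, 0], [5, -0.09, 0.14, 0, 0, 0, 0], [5, -0.1, 0.23, 0, 0, 0, 0], [5, -0.09, 0.31, 0, 0, 0, 0], [5, -0.06, 0.39, 0, 0, 0, 0], [5, -0.0, 0.45, 0, 0, 0, 0], [5, 0.07, 0.5, 0, 0, 0, 0], [5, 0.15, 0.52, 0, 0, 0, 0]]
[[5, 0.09, 0.0, 0, 0, 0, 0], [5, 0.17, -0.02, 0, 0, 0, 0], [5, 0.24, -0.07, 0, 0, 0, 0], [5, 0.3, -0.13, 0, 0, 0, 0], [5, 0.33, -0.21, 0, 0, 0, 0], [5, 0.34, -0.3, 0, 0, 0, 0], [5, 0.33, -0.38, 0, 0, 0, 0], [5, 0.3, -0.46, 0, 0, 0, 0]]
[[5, -0.06, -0.06, 0, 0, 0, 0], [5, -0.13, -0.11, 0, 0, 0, 0], [5, -0.21, -0.14, 0, 0, 0, 0], [5, -0.29, -0.14, 0, 0, 0, 0], [5, -0.38, -0.11, 0, 0, 0, 0], [5, -0.45, -0.07, 0, 0, 0, 0], [5, -0.5, -0.0, 0, 0, 0, 0], [5, -0.54, 0.08, 0, 0, 0, 0]]
[[5, -0.01, 0.08, 0, 0, 0, 0], [5, -0.0, 0.17, 0, 0, 0, 0], [5, 0.03, 0.25, 0, 0, 0, 0], [5, 0.09, 0.31, 0, 0, 0, 0], [5, 0.16, 0.36, 0, 0, 0, 0], [5, 0.24, 0.38, 0, 0, 0, 0], [5, 0.33, 0.38, 0, 0, 0, 0], [5, 0.41, 0.36, 0, 0, 0, 0]]
[[5, 0.07, -0.05, 0, 0, 0, 0], [5, 0.13, -0.11, 0, 0, 0, 0], [5, 0.16, -0.19, 0, 0, 0, 0], [5, 0.18, -0.27, 0, 0, 0, 0], [5, 0.16, -0.36, 0, 0, 0, 0], [5, 0.13, -0.43, 0, 0, 0, 0], [5, 0.07, -0.5, 0, 0, 0, 0]]
```

>>> drive_tool([
  [5,0.13,-0.04,0,0,0,0],
  [5,0.09,-0.11,0,0,0,0],
  [5,0.04,-0.18,0,0,0,0],
  [5,-0.03,-0.23,0,0,0,0],
  [5,-0.12,-0.25,0,0,0,0],
  [5,-0.2,-0.25,0,0,0,0],
  [5,-0.28,-0.23,0,0,0,0],
  [5,-0.36,-0.18,0,0,0,0],
])

```text
time_s: 32.1
position: [0.5075, 0.2039, 0.1621]
tcp_rot: [[-0.277, -0.961, 0.002], [-0.961, 0.277, -0.005], [0.005, -0.003, -1.0]]
force: [-2.9, -2.7, -0.8]
opening: 0.183
grasp_force: 30.0
```

>>> drive_tool([
  [5,-0.06,0.06,0,0,0,0],
  [5,-0.09,0.14,0,0,0,0],
  [5,-0.1,0.23,0,0,0,0],
  [5,-0.09,0.31,0,0,0,0],
  [5,-0.06,0.39,0,0,0,0],
  [5,0,0.45,0,0,0,0],
  [5,0.07,0.5,0,0,0,0],
  [5,0.15,0.52,0,0,0,0],
])

```text
time_s: 32.9
position: [0.4444, 0.2036, 0.163]
tcp_rot: [[-0.278, -0.961, 0.009], [-0.961, 0.278, -0.002], [-0.001, -0.009, -1.0]]
force: [4.9, 0.4, -0.1]
opening: 0.182
grasp_force: 30.0
```

>>> drive_tool([
  [5,0.09,0,0,0,0,0],
  [5,0.17,-0.02,0,0,0,0],
  [5,0.24,-0.07,0,0,0,0],
  [5,0.3,-0.13,0,0,0,0],
  [5,0.33,-0.21,0,0,0,0],
  [5,0.34,-0.3,0,0,0,0],
  [5,0.33,-0.38,0,0,0,0],
  [5,0.3,-0.46,0,0,0,0],
])

```text
time_s: 33.7
position: [0.486, 0.1532, 0.162]
tcp_rot: [[-0.278, -0.961, 0.0], [-0.961, 0.278, -0.004], [0.004, -0.002, -1.0]]
force: [0.1, -0.0, -0.1]
opening: 0.182
grasp_force: 30.0
```

>>> drive_tool([
  [5,-0.06,-0.06,0,0,0,0],
  [5,-0.13,-0.11,0,0,0,0],
  [5,-0.21,-0.14,0,0,0,0],
  [5,-0.29,-0.14,0,0,0,0],
  [5,-0.38,-0.11,0,0,0,0],
  [5,-0.45,-0.07,0,0,0,0],
  [5,-0.5,0,0,0,0,0],
  [5,-0.54,0.08,0,0,0,0],
])

```text
time_s: 34.5
position: [0.4945, 0.2194, 0.1624]
tcp_rot: [[-0.277, -0.961, 0.004], [-0.961, 0.277, -0.004], [0.003, -0.005, -1.0]]
force: [-0.6, -0.6, -0.6]
opening: 0.179
grasp_force: 30.0
```

```bash
python3 st.py .4755 .1875 .1625;python3 - <<'E'
from h import *
c=cap('wrist'); np.savez('c_w5',**c); u,v=map(int,proj(c,(.474,.181,.04))); print(u,v)
im=c['color'][max(0,v-70):v+70,max(0,u-85):u+85]; cv2.imwrite('pics/w5.png',cv2.resize(im,None,fx=4,fy=4,interpolation=cv2.INTER_CUBIC))
E
```

```text
[0.4945 0.2194 0.1624] yaw y 163.91016781911338 j6 -151.48673230492278
ax,ay fix [-0.003 -0.002]
[ 0.299  0.079 -0.001]
267 141
```

View pics/w5.png

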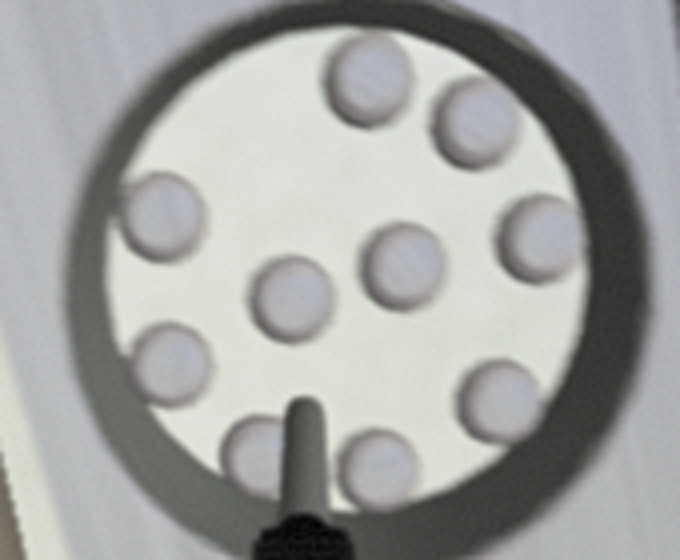

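```bash
cat > beads.py <<'E'
from h import *
import sys
np.set_printoptions(suppress=True,precision=1)
S=np.array([[.487,.1815],[.4329,.1673],[.4872,.1432],[.5125,.1639],[.4916,.2226],[.4554,.142],[.4363,.2001],[.4607,.1814],[.4593,.2234],[.5162,.196]])
c=dict(np.load(sys.argv[1])); g=cv2.cvtColor(c['color'],cv2.COLOR_BGR2GRAY)
u0,v0=map(int,proj(c,(.474,.181,.04))); px=c['fx']/((c['R']@np.array([.474,.181,.047])+c['t'])[2])*.011*5
y0,x0=max(0,v0-70),max(0,u0-85); o=cv2.resize(g[y0:v0+70,x0:u0+85],None,fx=5,fy=5,interpolation=cv2.INTER_CUBIC)
h=cv2.HoughCircles(cv2.GaussianBlur(o,(0,0),2),cv2.HOUGH_GRADIENT,1,int(1.6*px),param1=60,param2=12,minRadius=int(px*.85),maxRadius=int(px*1.15))[0]
for x,y,r in h:
    p=ray(c,x0+x/5-.4,y0+y/5-.4,.047)[:2]; d=np.linalg.norm(S-p,axis=1)*1e3
    if np.hypot(*(p-[.474,.181]))<.055: print(np.round((p-[.474,.181])*1e3,1),'nearest start',d.argmin(),np.round(d.min(),1))
E
python3 beads.py c_w5.npz
python3 - <<'E'
from h import *
R=np.array(read_state()['tcp_rot'])
r=np.radians; pol=lambda q,t:q*np.array([np.cos(t),np.sin(t)])
t0=r(57.3); P=[pol(.036,t0),pol(.027,t0+.15)]
for i in range(1,11): P.append(pol(.017,t0+.2+i*.6))
t=t0+.2+6
P.append(pol(.03,t+.3))
for i in range(1,28): P.append(pol(.042,t+.3+i*.25))
P=np.array(P); P[:,1]=np.minimum(P[:,1],.036)
for k in range(0,len(P)-1,8):
    d=(P[k+1:k+9]-P[k]); T=(R.T@np.c_[d,np.zeros(len(d))].T).T/.12
    print([[5,*np.round(t[:2],2).tolist(),0,0,0,0] for t in T])
print(P[-1])
E
```

```text
[-37.9 -26.6] nearest start 1 13.3
[-45.8   2. ] nearest start 1 16.3
[-27.8  35.9] nearest start 8 14.6
[-14.4  -0.7] nearest start 7 1.5
[12.7 -0.7] nearest start 0 1.2
[44.7  6.1] nearest start 9 9.2
[30.  33.5] nearest start 4 14.8
[ 35.7 -26.7] nearest start 3 10.0
[ 4.1 44.2] nearest start 4 13.8
[-17.6 -42. ] nearest start 5 3.2
[[5, 0.06, 0.05, 0, 0, 0, 0], [5, 0.16, 0.15, 0, 0, 0, 0], [5, 0.22, 0.21, 0, 0, 0, 0], [5, 0.31, 0.23, 0, 0, 0, 0], [5, 0.38, 0.19, 0, 0, 0, 0], [5, 0.43, 0.12, 0, 0, 0, 0], [5, 0.42, 0.03, 0, 0, 0, 0], [5, 0.37, -0.03, 0, 0, 0, 0]]
[[5, -0.08, -0.02, 0, 0, 0, 0], [5, -0.16, -0.0, 0, 0, 0, 0], [5, -0.21, 0.07, 0, 0, 0, 0], [5, -0.33, 0.1, 0, 0, 0, 0], [5, -0.38, 0.16, 0, 0, 0, 0], [5, -0.35, 0.25, 0, 0, 0, 0], [5, -0.33, 0.33, 0, 0, 0, 0], [5, -0.29, 0.4, 0, 0, 0, 0]]
[[5, 0.08, 0.04, 0, 0, 0, 0], [5, 0.16, 0.07, 0, 0, 0, 0], [5, 0.25, 0.07, 0, 0, 0, 0], [5, 0.33, 0.05, 0, 0, 0, 0], [5, 0.41, 0.01, 0, 0, 0, 0], [5, 0.47, -0.05, 0, 0, 0, 0], [5, 0.52, -0.12, 0, 0, 0, 0], [5, 0.55, -0.21, 0, 0, 0, 0]]
[[5, 0.01, -0.09, 0, 0, 0, 0], [5, -0.01, -0.17, 0, 0, 0, 0], [5, -0.04, -0.25, 0, 0, 0, 0], [5, -0.09, -0.32, 0, 0, 0, 0], [5, -0.16, -0.38, 0, 0, 0, 0], [5, -0.24, -0.41, 0, 0, 0, 0], [5, -0.33, -0.42, 0, 0, 0, 0], [5, -0.42, -0.42, 0, 0, 0, 0]]
[[5, -0.08, 0.03, 0, 0, 0, 0], [5, -0.15, 0.08, 0, 0, 0, 0], [5, -0.21, 0.14, 0, 0, 0, 0], [5, -0.25, 0.22, 0, 0, 0, 0], [5, -0.25, 0.3, 0, 0, 0, 0], [5, -0.23, 0.38, 0, 0, 0, 0], [5, -0.2, 0.46, 0, 0, 0, 0]]
[-0.00473201  0.036     ]
```

>>> drive_tool([
  [5,0.06,0.05,0,0,0,0],
  [5,0.16,0.15,0,0,0,0],
  [5,0.22,0.21,0,0,0,0],
  [5,0.31,0.23,0,0,0,0],
  [5,0.38,0.19,0,0,0,0],
  [5,0.43,0.12,0,0,0,0],
  [5,0.42,0.03,0,0,0,0],
  [5,0.37,-0.03,0,0,0,0],
])

```text
time_s: 35.35
position: [0.4879, 0.1737, 0.1626]
tcp_rot: [[-0.279, -0.96, 0.004], [-0.96, 0.279, -0.005], [0.004, -0.005, -1.0]]
force: [0.0, -0.2, 0.2]
opening: 0.175
grasp_force: 30.0
```

>>> drive_tool([
  [5,-0.08,-0.02,0,0,0,0],
  [5,-0.16,0,0,0,0,0],
  [5,-0.21,0.07,0,0,0,0],
  [5,-0.33,0.1,0,0,0,0],
  [5,-0.38,0.16,0,0,0,0],
  [5,-0.35,0.25,0,0,0,0],
  [5,-0.33,0.33,0,0,0,0],
  [5,-0.29,0.4,0,0,0,0],
])

```text
time_s: 36.15
position: [0.4513, 0.2211, 0.163]
tcp_rot: [[-0.275, -0.961, 0.01], [-0.961, 0.275, -0.005], [0.002, -0.011, -1.0]]
force: [5.8, -5.1, 0.4]
opening: 0.187
grasp_force: 29.7
```

>>> drive_tool([
  [5,0.08,0.04,0,0,0,0],
  [5,0.16,0.07,0,0,0,0],
  [5,0.25,0.07,0,0,0,0],
  [5,0.33,0.05,0,0,0,0],
  [5,0.41,0.01,0,0,0,0],
  [5,0.47,-0.05,0,0,0,0],
  [5,0.52,-0.12,0,0,0,0],
  [5,0.55,-0.21,0,0,0,0],
])

```text
time_s: 36.95
position: [0.4531, 0.1501, 0.1615]
tcp_rot: [[-0.278, -0.961, -0.003], [-0.961, 0.278, -0.005], [0.005, 0.002, -1.0]]
force: [0.3, -0.4, -1.5]
opening: 0.185
grasp_force: 30.0
```

>>> drive_tool([
  [5,0.01,-0.09,0,0,0,0],
  [5,-0.01,-0.17,0,0,0,0],
  [5,-0.04,-0.25,0,0,0,0],
  [5,-0.09,-0.32,0,0,0,0],
  [5,-0.16,-0.38,0,0,0,0],
  [5,-0.24,-0.41,0,0,0,0],
  [5,-0.33,-0.42,0,0,0,0],
  [5,-0.42,-0.42,0,0,0,0],
])

```text
time_s: 37.75
position: [0.5166, 0.1862, 0.1621]
tcp_rot: [[-0.277, -0.961, -0.0], [-0.961, 0.277, -0.005], [0.005, -0.001, -1.0]]
force: [-3.2, -2.0, 0.2]
opening: 0.181
grasp_force: 30.0
```

>>> drive_tool([
  [5,-0.08,0.03,0,0,0,0],
  [5,-0.15,0.08,0,0,0,0],
  [5,-0.21,0.14,0,0,0,0],
  [5,-0.25,0.22,0,0,0,0],
  [5,-0.25,0.3,0,0,0,0],
  [5,-0.23,0.38,0,0,0,0],
  [5,-0.2,0.46,0,0,0,0],
])

```text
time_s: 38.45
position: [0.4707, 0.2243, 0.1625]
tcp_rot: [[-0.278, -0.961, 0.004], [-0.961, 0.278, -0.003], [0.002, -0.005, -1.0]]
force: [1.0, 0.5, -1.0]
opening: 0.181
grasp_force: 30.0
```

```bash
python3 - <<'E'
from h import *
c=cap('wrist'); np.savez('c_w6',**c); cv2.imwrite('pics/w6.png',c['color'])
E
python3 beads.py c_w6.npz; python3 st.py .474 .187 .16
```

```text
[-47.1  -8.3] nearest start 1 8.0
[-33.9 -34.9] nearest start 5 15.9
[ 12.9 -34.4] nearest start 2 3.4
[-22.4  13.9] nearest start 6 16.1
[-42.8  18.4] nearest start 6 5.2
[27.7 33.3] nearest start 4 13.0
[42.7 11.3] nearest start 9 3.7
[ -8.3 -46.5] nearest start 5 12.8
[ 34.1 -28.8] nearest start 3 12.5
[-16.5  41.7] nearest start 8 1.9
[0.4678 0.2238 0.1622] yaw y 163.8919123518326 j6 -150.37542553733107
ax,ay fix [-0.    -0.003]
[ 0.28  -0.134  0.019]
```

```bash
python3 - <<'E'
from h import *
R=np.array(read_state()['tcp_rot'])
pol=lambda q,t:q*np.array([np.cos(t),np.sin(t)])
t0=np.radians(97); P=[np.array([-.0047,.036])]+[pol(.040,t0+i*.27) for i in range(1,25)]
P=np.array(P); P[:,1]=np.minimum(P[:,1],.036)
for k in range(0,len(P)-1,8):
    d=(P[k+1:k+9]-P[k]); T=(R.T@np.c_[d,np.zeros(len(d))].T).T/.12
    print([[5,*np.round(t[:2],2).tolist(),0,0,0,0] for t in T])
print(P[-1])
E
```

```text
[[5, 0.02, 0.08, 0, 0, 0, 0], [5, 0.08, 0.15, 0, 0, 0, 0], [5, 0.16, 0.19, 0, 0, 0, 0], [5, 0.25, 0.21, 0, 0, 0, 0], [5, 0.34, 0.21, 0, 0, 0, 0], [5, 0.42, 0.18, 0, 0, 0, 0], [5, 0.5, 0.13, 0, 0, 0, 0], [5, 0.56, 0.06, 0, 0, 0, 0]]
[[5, 0.04, -0.08, 0, 0, 0, 0], [5, 0.05, -0.17, 0, 0, 0, 0], [5, 0.05, -0.26, 0, 0, 0, 0], [5, 0.01, -0.34, 0, 0, 0, 0], [5, -0.04, -0.41, 0, 0, 0, 0], [5, -0.11, -0.47, 0, 0, 0, 0], [5, -0.19, -0.5, 0, 0, 0, 0], [5, -0.28, -0.52, 0, 0, 0, 0]]
[[5, -0.09, 0.01, 0, 0, 0, 0], [5, -0.17, 0.05, 0, 0, 0, 0], [5, -0.24, 0.11, 0, 0, 0, 0], [5, -0.29, 0.18, 0, 0, 0, 0], [5, -0.32, 0.26, 0, 0, 0, 0], [5, -0.3, 0.35, 0, 0, 0, 0], [5, -0.28, 0.43, 0, 0, 0, 0], [5, -0.26, 0.52, 0, 0, 0, 0]]
[-0.01254422  0.036     ]
```

>>> drive_tool([
  [5,0.02,0.08,0,0,0,0],
  [5,0.08,0.15,0,0,0,0],
  [5,0.16,0.19,0,0,0,0],
  [5,0.25,0.21,0,0,0,0],
  [5,0.34,0.21,0,0,0,0],
  [5,0.42,0.18,0,0,0,0],
  [5,0.5,0.13,0,0,0,0],
  [5,0.56,0.06,0,0,0,0],
])

```text
time_s: 39.3
position: [0.444, 0.1608, 0.162]
tcp_rot: [[-0.279, -0.96, -0.002], [-0.96, 0.279, -0.003], [0.004, 0.001, -1.0]]
force: [0.5, 2.2, -0.9]
opening: 0.178
grasp_force: 30.0
```

```bash
python3 - <<'E'
from h import *
c=cap('wrist'); np.savez('c_w7',**c)
E
python3 beads.py c_w7.npz
```

```text
[-14.8 -20. ] nearest start 5 19.3
[-19.3 -45.7] nearest start 5 6.8
[-44.9   1.1] nearest start 1 15.2
[ 35.4 -30.2] nearest start 3 13.5
[  1.5 -50. ] nearest start 2 16.9
[-34.6 -33.7] nearest start 5 16.9
[ 16.  -35.2] nearest start 2 3.9
```

>>> drive_tool([
  [5,0.04,-0.08,0,0,0,0],
  [5,0.05,-0.17,0,0,0,0],
  [5,0.05,-0.26,0,0,0,0],
  [5,0.01,-0.34,0,0,0,0],
  [5,-0.04,-0.41,0,0,0,0],
  [5,-0.11,-0.47,0,0,0,0],
  [5,-0.19,-0.5,0,0,0,0],
  [5,-0.28,-0.52,0,0,0,0],
])

```text
time_s: 40.15
position: [0.5135, 0.1768, 0.162]
tcp_rot: [[-0.277, -0.961, -0.002], [-0.961, 0.277, -0.005], [0.006, 0.001, -1.0]]
force: [-4.3, -2.3, -0.6]
opening: 0.186
grasp_force: 30.0
```

```bash
python3 - <<'E'
from h import *
c=cap('wrist'); np.savez('c_w8',**c)
E
python3 beads.py c_w8.npz
```

```text
[ 15.8 -44.4] nearest start 2 7.1
[-43.9   4.2] nearest start 6 16.1
[-12.9 -45.4] nearest start 5 8.5
[-31.2 -33.4] nearest start 5 13.8
[  2.2 -17.3] nearest start 0 20.8
[-13.7  43.3] nearest start 8 1.3
[50.5 -2.8] nearest start 3 18.7
```

>>> drive_tool([
  [5,-0.09,0.01,0,0,0,0],
  [5,-0.17,0.05,0,0,0,0],
  [5,-0.24,0.11,0,0,0,0],
  [5,-0.29,0.18,0,0,0,0],
  [5,-0.32,0.26,0,0,0,0],
  [5,-0.3,0.35,0,0,0,0],
  [5,-0.28,0.43,0,0,0,0],
  [5,-0.26,0.52,0,0,0,0],
])

```text
time_s: 41.0
position: [0.4629, 0.2239, 0.1624]
tcp_rot: [[-0.278, -0.961, 0.003], [-0.961, 0.278, -0.003], [0.002, -0.004, -1.0]]
force: [-0.5, -0.3, -1.5]
opening: 0.186
grasp_force: 30.0
```

```bash
python3 - <<'E'
from h import *
c=cap('wrist'); np.savez('c_w9',**c)
E
python3 beads.py c_w9.npz; python3 st.py .474 .187 .16
```

```text
[25.4 -2.5] nearest start 0 12.7
[-47.4   4.1] nearest start 6 17.9
[-32.8 -33.6] nearest start 5 15.2
[-15.8 -45.7] nearest start 5 7.3
[-4.5 16.1] nearest start 7 18.0
[ -1.5 -17.4] nearest start 7 21.4
[27.2 33.7] nearest start 4 12.4
[ 13.  -44.5] nearest start 2 6.7
[40.2 15.8] nearest start 9 2.2
[0.46   0.2237 0.1621] yaw y 163.88022379417188 j6 -150.1875692808609
ax,ay fix [-0.    -0.003]
[ 0.262 -0.197  0.019]
```

>>> drive_tool([
  [5,0,0,-0.2,0,0,0],
  [5,0,0,-0.5,0,0,0],
  [5,0,0,-0.8,0,0,0],
  [5,0,0,-1,0,0,0],
  [5,0,0,-1,0,0,0],
])

```text
time_s: 41.55
position: [0.4657, 0.2247, 0.286]
tcp_rot: [[-0.278, -0.961, 0.012], [-0.961, 0.278, -0.001], [-0.002, -0.012, -1.0]]
force: [0.1, -0.5, -0.8]
opening: 0.181
grasp_force: 30.0
```

>>> drive_tool([
  [5,0,0,-0.3,0,0,0],
  [5,0,0,-0.55,0,0,0.1],
  [5,0,0,-0.55,0,0,0.2],
  [5,0,0,-0.55,0,0,0.3],
  [5,0,0,-0.55,0,0,0.4],
  [5,0,0,-0.55,0,0,0.5],
  [5,0,0,-0.55,0,0,0.6],
  [5,0,0,-0.55,0,0,0.6],
])

```text
time_s: 42.35
position: [0.4624, 0.2241, 0.3466]
tcp_rot: [[-0.925, -0.38, -0.0], [-0.38, 0.925, -0.004], [0.002, -0.004, -1.0]]
force: [-0.1, -1.4, -0.5]
opening: 0.179
grasp_force: 30.0
```

>>> drive_tool([
  [5,0,0,0,0,0,0.1],
  [5,0,0,0,0,0,0.2],
  [5,0,0,0,0,0,0.3],
  [5,0,0,0,0,0,0.4],
  [5,0,0,0,0,0,0.5],
  [5,0,0,0,0,0,0.61],
  [5,0,0,0,0,0,0.61],
])

```text
time_s: 43.05
position: [0.4627, 0.2243, 0.3472]
tcp_rot: [[-0.866, 0.5, 0.001], [0.5, 0.866, -0.004], [-0.003, -0.003, -1.0]]
force: [-0.1, -0.3, -1.0]
opening: 0.18
grasp_force: 30.0
```

```bash
python3 st.py .554 -.3465 .34; python3 tip.py | grep -E "scene|side|0.1[02]5"; python3 - <<'E'
from h import *
c=cap('scene'); W=cloud(c);X,Y,Z=W[...,0],W[...,1],W[...,2]
P=W[(abs(X-.56)<.07)&(abs(Y+.34)<.05)&(Z>.025)&(Z<.078)]; print(len(P),P.mean(0),circ(P))
c=cap('scene'); cv2.imwrite('pics/s9.png',c['color'])
E
```

```text
[0.4627 0.2243 0.3472] yaw y 60.012154146197275 j6 -46.42162170862852
ax,ay fix [-0.002  0.002]
[-3.036 -3.739  0.08 ]
scene
side
 dz -0.105 8 [-0.0271  0.0186 -0.0995] tool [0.033  0.0029 0.0994]
187 [ 0.53827725 -0.34352116  0.05587967] (array([ 0.54288528, -0.34269874]), np.float64(0.010863953247714378))
```

>>> drive_tool([
  [5,-0.25,-0.3,0,0,0,0],
  [5,-0.5,-0.6,0,0,0,0],
  [5,-0.76,-0.93,0,0,0,0],
  [5,-0.76,-0.93,0,0,0,0],
])

```text
time_s: 43.65
position: [0.4874, 0.0768, 0.3488]
tcp_rot: [[-0.863, 0.506, 0.004], [0.506, 0.863, -0.007], [-0.007, -0.004, -1.0]]
force: [-0.5, 0.6, 0.6]
opening: 0.179
grasp_force: 30.0
```

>>> drive_tool([
  [5,-0.25,-0.3,0,0,0,0],
  [5,-0.5,-0.6,0,0,0,0],
  [5,-0.76,-0.93,0,0,0,0],
  [5,-0.76,-0.93,0,0,0,0],
])

```text
time_s: 44.05
position: [0.5104, -0.0655, 0.3493]
tcp_rot: [[-0.863, 0.505, 0.004], [0.505, 0.863, -0.007], [-0.007, -0.004, -1.0]]
force: [0.5, 0.4, -0.4]
opening: 0.184
grasp_force: 30.0
```

>>> drive_tool([
  [5,-0.25,-0.3,0,0,0,0],
  [5,-0.5,-0.6,0,0,0,0],
  [5,-0.76,-0.93,0,0,0,0],
  [5,-0.76,-0.93,0,0,0,0],
])

```text
time_s: 44.45
position: [0.5331, -0.2076, 0.3495]
tcp_rot: [[-0.863, 0.505, 0.004], [0.505, 0.863, -0.007], [-0.007, -0.004, -1.0]]
force: [1.1, 0.6, -0.4]
opening: 0.179
grasp_force: 30.0
```

>>> drive_tool([
  [5,-0.25,-0.3,0,0,0,0],
  [5,-0.5,-0.6,0,0,0,0],
  [5,-0.75,-0.93,0,0,0,0],
  [5,-0.75,-0.93,0,0,0,0],
  [5,-0.75,-0.93,0,0,0,0],
  [5,-0.75,-0.93,0,0,0,0],
])

```text
time_s: 45.05
position: [0.5538, -0.342, 0.3503]
tcp_rot: [[-0.866, 0.5, 0.002], [0.5, 0.866, -0.002], [-0.003, -0.001, -1.0]]
force: [-0.0, 0.2, 0.4]
opening: 0.184
grasp_force: 30.0
```

```bash
python3 st.py .554 -.3465 .24; python3 tip.py; python3 - <<'E'
from h import *
c=cap('wrist'); cv2.imwrite('pics/w10.png',c['color']); W=cloud(c);X,Y,Z=W[...,0],W[...,1],W[...,2]
for e,f in((.006,.016),(.074,.083)):
    m=(abs(X-.55)<.08)&(abs(Y+.34)<.06)&(Z>e)&(Z<f)&(c['color'].max(-1)<150); P=W[m]
    print(len(P),cv2.minEnclosingCircle(P[:,:2].astype('f4')*1000) if len(P) else 0)
E
```

```text
[ 0.5538 -0.342   0.3503] yaw y 60.00123215212555 j6 -101.50361977870271
ax,ay fix [-0.001  0.002]
[-0.018 -0.031  0.919]
scene
 dz -0.085 13 [-0.0298  0.0132 -0.0816] tool [ 0.0326 -0.0034  0.0816]
 dz -0.065 40 [-0.0267  0.0133 -0.0647] tool [ 0.0299 -0.0017  0.0646]
 dz -0.045 46 [-0.0212  0.01   -0.045 ] tool [ 0.0235 -0.0019  0.0449]
 dz -0.025 80 [-0.0184  0.0061 -0.0234] tool [ 0.0191 -0.0039  0.0233]
 dz -0.005 110 [-0.0136  0.0029 -0.003 ] tool [ 0.0132 -0.0042  0.003 ]
 zmin -0.09876218297646394
side
 dz -0.085 17 [-0.0247  0.0193 -0.0824] tool [0.0313 0.0044 0.0823]
 dz -0.065 22 [-0.0215  0.0152 -0.0641] tool [0.0263 0.0025 0.064 ]
 dz -0.045 19 [-0.0152  0.0124 -0.0463] tool [0.0195 0.0032 0.0463]
 dz -0.025 38 [-0.0109  0.0117 -0.0229] tool [0.0153 0.0047 0.0229]
 dz -0.005 50 [-0.0059  0.0093 -0.0046] tool [0.0097 0.0052 0.0045]
 zmin -0.11111168255046272
941 ((521.4583129882812, -335.6356506347656), 55.475364685058594)
93 ((541.67431640625, -346.75091552734375), 15.348908424377441)
```

View pics/w10.png

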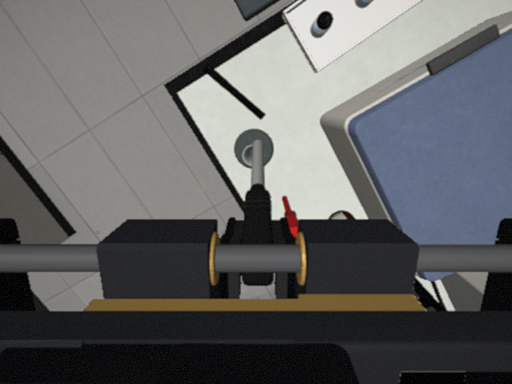

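```bash
python3 - <<'E'
from h import *
c=dict(np.load('c_w5.npz')); print('w5 tip',ray(c,258,172,.045)-[.474,.181,0])
ims=[]
for n in ('c_w6','c_w7','c_w8','c_w9'):
    c=dict(np.load(n+'.npz')); u,v=map(int,proj(c,(.474,.181,.04))); print(n,u,v)
    im=cv2.resize(c['color'][max(0,v-65):v+75,u-85:u+85],(400,300),interpolation=cv2.INTER_CUBIC); ims.append(im)
cv2.imwrite('pics/m.png',np.vstack([np.hstack(ims[:2]),np.hstack(ims[2:])]))
E
```

```text
w5 tip [0.01640927 0.02470007 0.045     ]
c_w6 241 143
c_w7 234 212
c_w8 297 178
c_w9 234 146
```

View pics/m.png

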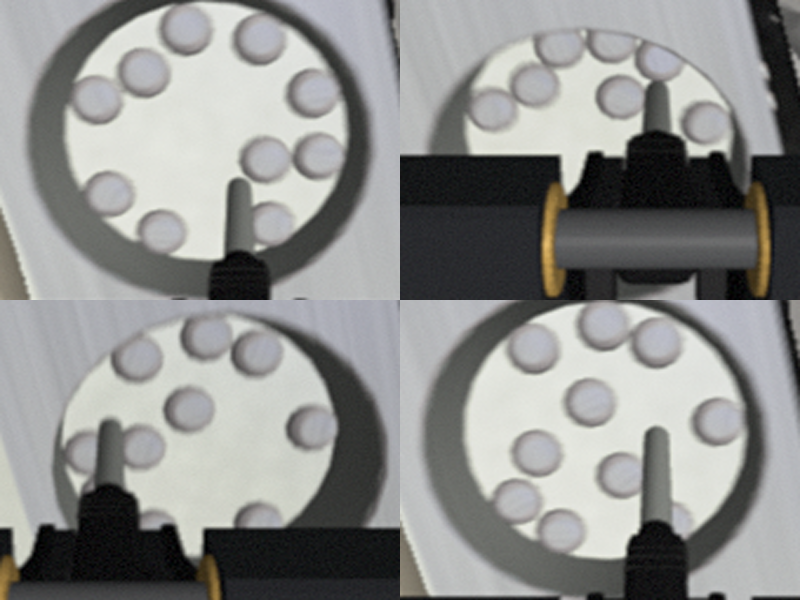

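>>> drive_tool([
  [5,0,0,0,0,-0.08,0],
  [5,0,0,0,0,-0.177,0],
  [5,0,0,0,0,-0.177,0],
  [5,0,0,0,0,-0.177,0],
  [5,0,0,0,0,-0.177,0],
])

```text
time_s: 45.7
position: [0.5556, -0.3453, 0.3525]
tcp_rot: [[-0.834, 0.501, 0.231], [0.482, 0.865, -0.137], [-0.269, -0.003, -0.963]]
force: [0.1, -0.9, -0.3]
opening: 0.181
grasp_force: 30.0
```

```bash
cat > tip2.py <<'E'
from h import *
np.set_printoptions(suppress=True,precision=4)
s=read_state(); p=np.array(s['position']); print(p)
zz=[]
for n in('scene','side'):
    c=cap(n); W=cloud(c); o=-c['R'].T@c['t']; D=W-p
    m=(np.hypot(D[...,0]+.01,D[...,1])<.05)&(D[...,2]>-.15)&(D[...,2]<-.03)
    P=W[m]; P=P[P[:,2]<P[:,2].min()+.06]
    v=(P.mean(0)-o)[:2]; v/=np.linalg.norm(v); P=P.copy(); P[:,:2]+=.004*v
    ax=[np.polyfit(P[:,2],P[:,i],1) for i in(0,1)]; zt=P[:,2].min()
    print(n,len(P),'zmin',zt-p[2],'slope',ax[0][0],ax[1][0],'tip',[np.polyval(a,zt) for a in ax],'rel',[np.polyval(a,zt)-q for a,q in zip(ax,p)])
E
python3 tip2.py
```

```text
[ 0.5556 -0.3453  0.3525]
scene 113 zmin -0.12333081031199492 slope 0.030433558116666707 -0.013956412114508618 tip [np.float64(0.5472274468916367), np.float64(-0.3395090453164159)] rel [np.float64(-0.00833995604191562), np.float64(0.005786404257470568)]
side 58 zmin -0.12312303988323398 slope -0.036374126389902256 0.021075304945208793 tip [np.float64(0.5511500844303707), np.float64(-0.34411121593313415)] rel [np.float64(-0.004417318503181611), np.float64(0.001184233640752319)]
```

```bash
cat > lat.py <<'E'
from h import *
np.set_printoptions(suppress=True,precision=4)
s=read_state(); p=np.array(s['position']); N=[];d=[]
for n in('scene','side'):
    c=cap(n); W=cloud(c); o=-c['R'].T@c['t']; X,Y,Z=[W[...,i] for i in range(3)]
    T=W[(abs(X-.547)<.03)&(abs(Y+.343)<.03)&(Z>.025)&(Z<.065)]
    m=(np.hypot(X-p[0]+.01,Y-p[1])<.05)&(Z<p[2]-.03)&(Z>p[2]-.15); P=W[m]; P=P[P[:,2]<P[:,2].min()+.03]
    v=(T.mean(0)-o)[:2]; v/=np.linalg.norm(v); nn=np.array([-v[1],v[0]])
    # ray-based bearing: midrange of angles
    def lat(Q):
        q=(Q[:,:2]-o[:2]); t=(q@nn)/(q@v); return (t.min()+t.max())/2*np.median(np.hypot(*(T.mean(0)-o)[:2]))
    print(n,len(T),len(P),'tube',T.mean(0),'lateral tube-rodtip',lat(T)-lat(P))
    N.append(nn); d.append(lat(T)-lat(P))
w=np.linalg.solve(np.array(N),d); print('move world',w); R=np.array(s['tcp_rot'])
for h in (0,-.1,-.2): print(h,np.round(R.T@np.array([*w,h])/.12,3))
E
python3 lat.py
```

```text
scene 115 53 tube [ 0.5351 -0.3441  0.0448] lateral tube-rodtip -0.001801911473018624
side 45 29 tube [ 0.5437 -0.3374  0.0387] lateral tube-rodtip -0.004955797946648401
move world [-0.0046 -0.0027]
0 [ 0.021 -0.039 -0.006]
-0.1 [ 0.245 -0.037  0.797]
-0.2 [ 0.468 -0.035  1.6  ]
```

>>> drive_tool([
  [5,0.07,-0.037,0.2,0,0,0],
  [5,0.16,-0.037,0.5,0,0,0],
  [5,0.245,-0.037,0.8,0,0,0],
  [5,0.287,-0.037,0.949,0,0,0],
  [5,0.287,-0.037,0.949,0,0,0],
  [5,0.287,-0.037,0.949,0,0,0],
])

```text
time_s: 46.5
position: [0.5497, -0.3475, 0.232]
tcp_rot: [[-0.834, 0.502, 0.23], [0.483, 0.865, -0.136], [-0.267, -0.002, -0.964]]
force: [0.0, 0.3, 0.2]
opening: 0.182
grasp_force: 30.0
```

```bash
python3 tip2.py; python3 lat.py
```

```text
[ 0.5497 -0.3475  0.232 ]
scene 97 zmin -0.12083775248839282 slope 0.022405277116466213 -0.014213391420494239 tip [np.float64(0.5414926827074843), np.float64(-0.3414512547820867)] rel [np.float64(-0.00825180872835829), np.float64(0.0060932915109191965)]
side 34 zmin -0.14996110044896707 slope -0.010043474876912454 0.006067880041265762 tip [np.float64(0.5441679166552921), np.float64(-0.34654250926410296)] rel [np.float64(-0.005576574780550514), np.float64(0.0010020370289029468)]
scene 114 45 tube [ 0.5348 -0.3442  0.0458] lateral tube-rodtip -0.0004971461394880964
side 43 26 tube [ 0.5435 -0.3372  0.039 ] lateral tube-rodtip 0.001228357479313916
move world [ 0.0013 -0.0003]
0 [-0.01   0.004  0.003]
-0.1 [0.215 0.006 0.805]
-0.2 [0.44  0.008 1.608]
```

>>> drive_tool([
  [5,0.03,0.003,0.14,0,0,0],
  [5,0.075,0.003,0.28,0,0,0],
  [5,0.105,0.003,0.4,0,0,0],
  [5,0.105,0.003,0.4,0,0,0],
  [5,0.105,0.003,0.4,0,0,0],
])

```text
time_s: 47.2
position: [0.5501, -0.3473, 0.1832]
tcp_rot: [[-0.834, 0.502, 0.231], [0.483, 0.865, -0.136], [-0.268, -0.002, -0.963]]
force: [-0.1, 1.1, -0.7]
opening: 0.182
grasp_force: 30.0
```

>>> drive_tool([
  [5,0.03,0,0.1,0,0,0],
  [5,0.055,0,0.2,0,0,0],
  [5,0.08,0,0.29,0,0,0],
  [5,0.092,0,0.33,0,0,0],
  [5,0.098,0,0.355,0,0,0],
  [5,0.098,0,0.355,0,0,0],
])

```text
time_s: 47.8
position: [0.5496, -0.3469, 0.1372]
tcp_rot: [[-0.834, 0.502, 0.229], [0.483, 0.865, -0.135], [-0.266, -0.002, -0.964]]
force: [1.9, -1.3, -2.2]
opening: 0.18
grasp_force: 30.0
```

>>> drive_tool([
  [40,0,0,0,0,0,0],
  [40,0,0,0,0,0,0],
  [40,0,0,0,0,0,0],
  [40,0,0,0,0,0,0],
  [40,0,0,-0.2,0,0,0],
  [40,0,0,-0.5,0,0,0],
  [40,0,0,-0.9,0,0,0],
  [40,0,0,-0.9,0,0,0],
])

```text
time_s: 48.6
position: [0.5268, -0.3342, 0.249]
tcp_rot: [[-0.832, 0.502, 0.238], [0.481, 0.865, -0.144], [-0.278, -0.005, -0.961]]
force: [1.3, 0.1, -0.2]
opening: 0.457
grasp_force: 0.0
```

>>> drive_tool([
  [40,0,0,-0.3,0,0.06,0],
  [40,0,0,-0.6,0,0.12,0],
  [40,0,0,-0.9,0,0.177,0],
  [40,0,0,-0.9,0,0.177,0],
  [40,0,0,-0.9,0,0.177,0],
])

```text
time_s: 49.1
position: [0.5004, -0.3179, 0.3463]
tcp_rot: [[-0.865, 0.502, 0.004], [0.501, 0.865, -0.005], [-0.006, -0.002, -1.0]]
force: [-0.4, 0.0, -0.9]
opening: 0.461
grasp_force: 0.0
```

```bash
python3 - <<'E'
from h import *
np.set_printoptions(suppress=True,precision=4)
for n in('scene','side'):
    c=cap(n); W=cloud(c);X,Y,Z=[W[...,i] for i in range(3)]
    for e,f in((.025,.07),(.09,.11),(.12,.14),(.15,.168),(.168,.19)):
        P=W[(abs(X-.547)<.04)&(abs(Y+.343)<.04)&(Z>e)&(Z<f)]; print(n,e,len(P),P.mean(0) if len(P) else 0,P[:,2].max() if len(P) else 0)
    if n=='scene': cv2.imwrite('pics/s11.png',cv2.resize(c['color'][140:300,110:430],None,fx=2.4,fy=2.4,interpolation=cv2.INTER_CUBIC))
E
python3 st.py .474 .2 .38
```

```text
scene 0.025 126 [ 0.5352 -0.3441  0.0474] 0.0695380556942451
scene 0.09 36 [ 0.5426 -0.3446  0.1009] 0.10997933282828758
scene 0.12 63 [ 0.5444 -0.346   0.13  ] 0.13973808706382532
scene 0.15 63 [ 0.5464 -0.3472  0.159 ] 0.16798935011608646
scene 0.168 23 [ 0.5499 -0.3472  0.1701] 0.17175714929204244
side 0.025 44 [ 0.5437 -0.3373  0.0391] 0.05386283817683993
side 0.09 22 [ 0.5498 -0.343   0.1014] 0.10975235815898768
side 0.12 35 [ 0.5514 -0.3425  0.1301] 0.13976086557208559
side 0.15 33 [ 0.5529 -0.3439  0.1589] 0.1675926506665258
side 0.168 10 [ 0.5535 -0.3443  0.1707] 0.17280295206078194
[ 0.4992 -0.3169  0.3443] yaw y 59.88661657330398 j6 -103.07994407713976
ax,ay fix [-0.001  0.001]
[ 2.342  3.62  -0.305]
```

View pics/s11.png

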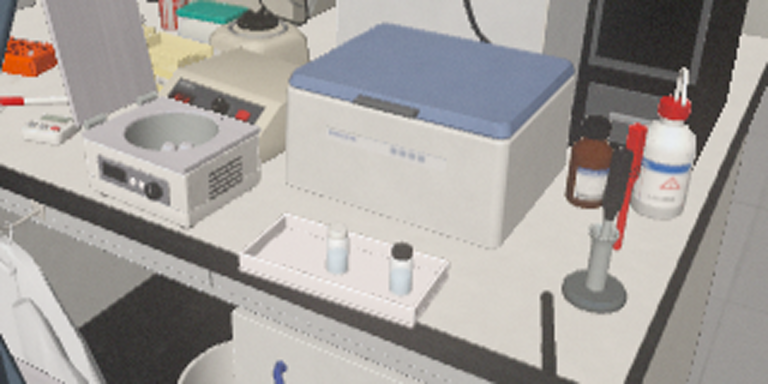

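>>> drive_tool([
  [40,0.15,0.25,-0.25,0,0,-0.09],
  [40,0.3,0.5,-0.4,0,0,-0.18],
  [40,0.5,0.85,-0.5,0,0,-0.27],
  [40,0.5,0.85,-0.5,0,0,-0.314],
  [40,0.5,0.85,-0.5,0,0,-0.314],
  [40,0.5,0.85,-0.5,0,0,-0.314],
])

```text
time_s: 49.8
position: [0.4985, -0.199, 0.4042]
tcp_rot: [[-0.998, 0.056, 0.0], [0.056, 0.998, -0.003], [-0.0, -0.003, -1.0]]
force: [0.2, -0.1, -0.4]
opening: 0.46
grasp_force: 0.0
```

>>> drive_tool([
  [40,0.025,0.3,0,0,0,0],
  [40,0.05,0.65,0,0,0,0],
  [40,0.075,0.86,0,0,0,0],
  [40,0.075,0.86,0,0,0,0],
])

```text
time_s: 50.2
position: [0.4949, -0.0936, 0.4041]
tcp_rot: [[-0.999, 0.054, 0.0], [0.054, 0.999, -0.002], [-0.0, -0.002, -1.0]]
force: [-0.7, -0.4, 0.6]
opening: 0.456
grasp_force: 0.0
```

>>> drive_tool([
  [40,0.025,0.3,0,0,0,0],
  [40,0.05,0.65,0,0,0,0],
  [40,0.075,0.86,0,0,0,0],
  [40,0.075,0.86,0,0,0,0],
])

```text
time_s: 50.6
position: [0.4922, 0.0091, 0.4039]
tcp_rot: [[-0.999, 0.053, 0.001], [0.053, 0.999, -0.003], [-0.001, -0.003, -1.0]]
force: [0.1, -0.4, 0.2]
opening: 0.462
grasp_force: 0.0
```

>>> drive_tool([
  [40,0.025,0.3,0,0,0,0],
  [40,0.05,0.65,0,0,0,0],
  [40,0.075,0.86,0,0,0,0],
  [40,0.075,0.86,0,0,0,0],
])

```text
time_s: 51.0
position: [0.4894, 0.1122, 0.4036]
tcp_rot: [[-0.999, 0.053, 0.002], [0.053, 0.999, -0.004], [-0.002, -0.004, -1.0]]
force: [-0.8, 0.5, -0.9]
opening: 0.46
grasp_force: 0.0
```

>>> drive_tool([
  [40,0.025,0.3,0,0,0,0],
  [40,0.05,0.65,0,0,0,0],
  [40,0.075,0.86,0,0,0,0],
  [40,0.075,0.86,0,0,0,0],
  [40,0.075,0.86,0,0,0,0],
])

```text
time_s: 51.5
position: [0.4866, 0.2133, 0.4033]
tcp_rot: [[-0.998, 0.056, 0.002], [0.056, 0.998, -0.006], [-0.002, -0.006, -1.0]]
force: [-0.1, -1.1, -0.1]
opening: 0.458
grasp_force: 0.0
```

```bash
python3 st.py .479 .3184 .292; python3 - <<'E'
from h import *
np.set_printoptions(suppress=True,precision=4)
c=cap('wrist'); np.savez('c_w12',**c); W=cloud(c);X,Y,Z=[W[...,i] for i in range(3)]
P=W[(c['color'].max(-1)<80)&(X>.4)&(X<.56)&(abs(Y-.318)<.05)&(Z>.27)&(Z<.33)]; print(len(P),P.mean(0),P.min(0),P.max(0))
import subprocess
np.savez('c_w13',**c)
E
python3 beads.py c_w13.npz
```

```text
[0.4866 0.2133 0.4033] yaw y 86.79564538673543 j6 -74.96422583849044
ax,ay fix [-0.004  0.001]
[0.114 0.876 0.923]
1167 [0.4682 0.3169 0.3048] [0.4255 0.3064 0.2701] [0.5278 0.3235 0.3091]
[ -0.1 -16.5] nearest start 7 21.4
[-46.2   5.5] nearest start 6 16.0
[27.  -1.3] nearest start 0 14.1
[ 14.4 -43.9] nearest start 2 6.2
[-14.7  43.2] nearest start 8 0.8
[28.6 35.1] nearest start 4 12.8
[-14.1 -45.1] nearest start 5 7.6
[-33.  -33.3] nearest start 5 15.5
[-2.8 17.1] nearest start 7 19.7
[41.5 16.8] nearest start 9 1.9
```

>>> drive_tool([
  [40,0.05,0.3,0,0,0,0],
  [40,0.1,0.65,0,0,0,0],
  [40,0.114,0.866,0,-0.003,0,0],
  [40,0.114,0.866,0.3,-0.003,0,0],
  [40,0.114,0.866,0.5,-0.003,0,0],
  [40,0.114,0.866,0.5,-0.003,0,0],
  [40,0.114,0.866,0.5,-0.003,0,0],
])

```text
time_s: 52.25
position: [0.4788, 0.318, 0.3438]
tcp_rot: [[-0.998, 0.057, 0.003], [0.057, 0.998, 0.0], [-0.003, 0.0, -1.0]]
force: [-1.1, -0.4, 0.4]
opening: 0.458
grasp_force: 0.0
```

```bash
python3 st.py .477 .3175 .292
```

```text
[0.4788 0.318  0.3438] yaw y 86.75100601259784 j6 -64.26316771923469
ax,ay fix [0.    0.002]
[ 0.016 -0.005  0.432]
```

>>> drive_tool([
  [40,0.016,-0.005,0.2,0,0,0],
  [40,0.016,-0.005,0.432,0,0,0],
  [40,0.016,-0.005,0.432,0,0,0],
  [5,0.016,-0.005,0.432,0,0,0],
  [5,0.016,-0.005,0.432,0,0,0],
  [5,0.016,-0.005,0.432,0,0,0],
  [5,0.016,-0.005,0.432,0,0,0],
  [5,0.016,-0.005,0.432,0,0,0],
])

```text
time_s: 53.05
position: [0.4764, 0.3189, 0.2925]
tcp_rot: [[-0.999, 0.054, 0.004], [0.054, 0.999, 0.001], [-0.004, 0.001, -1.0]]
force: [-0.5, 0.4, 3.8]
opening: 0.112
grasp_force: 16.9
```

>>> drive_tool([
  [5,0,0,0,0,0,0],
  [5,0,0,0,0,0,0],
])

```text
time_s: 53.25
position: [0.4764, 0.3189, 0.2925]
tcp_rot: [[-0.999, 0.054, 0.004], [0.054, 0.999, 0.001], [-0.004, 0.001, -1.0]]
force: [-1.3, -1.0, 4.6]
opening: 0.105
grasp_force: 30.0
```

>>> drive_tool([
  [5,0,-0.09,-0.018,0,0,0],
  [5,0,-0.179,-0.032,0,0,0],
  [5,0,-0.27,-0.041,0,0,0],
  [5,0,-0.361,-0.047,0,0,0],
  [5,0,-0.543,-0.043,0,0,0],
  [5,0,-0.543,-0.043,0,0,0],
])

```text
time_s: 53.85
position: [0.4732, 0.2505, 0.2972]
tcp_rot: [[-0.998, 0.057, 0.004], [0.057, 0.998, -0.003], [-0.005, -0.003, -1.0]]
force: [2.9, -1.3, 4.5]
opening: 0.099
grasp_force: 30.0
```

>>> drive_tool([
  [5,0,-0.09,0.009,0,0,0],
  [5,0,-0.181,0.022,0,0,0],
  [5,0,-0.359,0.062,0,0,0],
  [5,0,-0.532,0.12,0,0,0],
  [5,0,-0.699,0.194,0,0,0],
  [5,0,-0.857,0.285,0,0,0],
  [5,0,-0.857,0.285,0,0,0],
])

```text
time_s: 54.55
position: [0.468, 0.1481, 0.2613]
tcp_rot: [[-0.998, 0.056, 0.004], [0.056, 0.998, -0.003], [-0.004, -0.002, -1.0]]
force: [5.1, -1.6, -1.2]
opening: 0.103
grasp_force: 29.9
```

>>> drive_tool([
  [5,0,-0.075,0.052,0,0,0],
  [5,0,-0.149,0.106,0,0,0],
  [5,0,-0.286,0.227,0,0,0],
  [5,0,-0.41,0.36,0,0,0],
  [5,0,-0.521,0.506,0,0,0],
  [5,0,-0.616,0.661,0,0,0],
  [5,0,-0.616,0.661,0,0,0],
])

```text
time_s: 55.25
position: [0.464, 0.0759, 0.181]
tcp_rot: [[-0.998, 0.056, 0.004], [0.056, 0.998, 0.001], [-0.004, 0.001, -1.0]]
force: [6.8, 0.9, -3.0]
opening: 0.099
grasp_force: 30.0
```

>>> drive_tool([
  [5,0,-0.042,0.081,0,0,0],
  [5,0,-0.079,0.164,0,0,0],
  [5,0,-0.141,0.336,0,0,0],
  [5,0,-0.187,0.512,0,0,0],
  [5,0,-0.214,0.693,0,0,0],
  [5,0,-0.22,0.785,0,0,0],
  [5,0,-0.223,0.86,0,0,0],
  [5,0,-0.223,0.86,0,0,0],
])

```text
time_s: 56.05
position: [0.4623, 0.0507, 0.0802]
tcp_rot: [[-0.999, 0.054, 0.004], [0.054, 0.999, 0.001], [-0.004, 0.001, -1.0]]
force: [4.1, 2.1, 6.1]
opening: 0.098
grasp_force: 30.0
```

>>> drive_tool([
  [5,0,0,0.015,0,0,0],
  [5,0,0,0.03,0,0,0],
  [5,0,0,0.03,0,0,0],
])

```text
time_s: 56.35
position: [0.4625, 0.0507, 0.0795]
tcp_rot: [[-0.999, 0.053, 0.006], [0.053, 0.999, 0.0], [-0.006, 0.001, -1.0]]
force: [-1.3, 2.2, 35.3]
opening: 0.103
grasp_force: 30.0
```

Firm stop, so the lid is shut. Release and retreat, then check everything.

>>> drive_tool([
  [35,0,0,-0.015,0,0,0],
  [35,0,0,-0.015,0,0,0],
  [35,0,0,-0.015,0,0,0],
  [35,0,0,-0.015,0,0,0],
  [35,0,0,-0.3,0,0,0],
  [35,0,0,-0.6,0,0,0],
  [35,0,0,-1,0,0,0],
  [35,0,0,-1,0,0,0],
])

```text
time_s: 57.15
position: [0.4649, 0.0503, 0.2006]
tcp_rot: [[-0.998, 0.054, 0.013], [0.054, 0.999, -0.001], [-0.013, -0.0, -1.0]]
force: [0.5, -1.0, 0.1]
opening: 0.404
grasp_force: 0.0
```

>>> drive_tool([
  [35,0,0,-0.4,0,0,0],
  [35,0,0,-0.9,0,0,0],
  [35,0,0,-0.9,0,0,0],
  [35,0,0,-0.9,0,0,0],
])

```text
time_s: 57.55
position: [0.4619, 0.0505, 0.305]
tcp_rot: [[-0.999, 0.054, 0.005], [0.054, 0.999, 0.0], [-0.005, 0.001, -1.0]]
force: [0.3, 0.2, -0.9]
opening: 0.403
grasp_force: 0.0
```

```bash
python3 - <<'E'
from h import *
np.set_printoptions(suppress=True,precision=4)
for n in('scene','side'):
    c=cap(n); W=cloud(c);X,Y,Z=[W[...,i] for i in range(3)]
    P=W[(X>.41)&(X<.53)&(Y>.11)&(Y<.26)&(Z>.08)&(Z<.13)]; print(n,'lid',len(P),np.polyfit(P[:,1],P[:,2],1),np.median(P[:,2]))
    for k,b in dict(stand=(.547,-.343,.168,.19),v1=(.43,-.166,.05,.07),v0=(.434,-.09,.05,.07),amber=(.72,-.25,.1,.13)).items():
        P=W[(abs(X-b[0])<.04)&(abs(Y-b[1])<.035)&(Z>b[2])&(Z<b[3])]; print(k,len(P),P.mean(0) if len(P) else 0)
    if n=='scene': cv2.imwrite('pics/fin.png',cv2.resize(c['color'][140:300,110:430],None,fx=2.4,fy=2.4,interpolation=cv2.INTER_CUBIC))
print(read_state()['time_s'])
E
```

```text
scene lid 871 [0.0032 0.0968] 0.09741564345576013
stand 21 [ 0.5498 -0.3467  0.1705]
v1 52 [ 0.4297 -0.1669  0.0559]
v0 48 [ 0.4268 -0.0909  0.0557]
amber 151 [ 0.7259 -0.2489  0.1125]
side lid 1790 [-0.      0.0975] 0.09751916094360016
stand 12 [ 0.5534 -0.344   0.1705]
v1 34 [ 0.4359 -0.1631  0.0558]
v0 39 [ 0.4329 -0.0869  0.0559]
amber 0 0
57.65
```

View pics/fin.png

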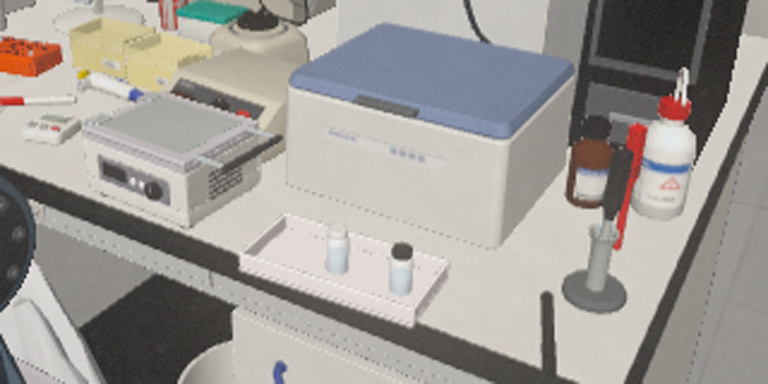

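The lid is flat. Both vials stand in the tray at about (337,250) and (401,268), the rod is in its stand at (600,260), and the amber bottle hasn't moved.

```bash
python3 -c "
from rig import order; print(order.hand_in())"
```

```text
the job is handed in; nothing more can be done
None
```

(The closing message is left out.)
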